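# Put sample cassettes away behind the latched gate of the sample store

### The job

Put the grey sample cassettes that lie on the bench away in the sample store: press the gate's thumb lever to lift the latch bar out of its catch, swing the gate wide open and draw the tray all the way out. Lay every cassette flat in a pocket of its own with its tab in the key slot towards the tray's handle, then push the tray fully home and shut the gate so that the latch bar drops back into its catch.

Things in the scene. Friction and masses are not known exactly. Their poses are not given: they have to be found in the camera images.
- gate (a joint): angle of the barred metal gate, hinged at its left (+y) end, that closes the front of the sample store: 0 = shut, up to 1.75 rad as it swings out towards the robot; it stays where it is left. The shut gate blocks the tray. It latches by itself: pushed fully shut, the bar rides up the sloping front of the catch (the robot need not lift it) and drops in behind the lip
- store_top (a point): middle of the front edge of the roof of the sample store, a low grey metal box fixed to the bench (150 mm deep, 216 mm wide, 80 mm high); this point is 80 mm above the bench and 35 mm behind the store's open front; -x points out of the front, y to the left seen from the robot
- gate_hinge (a point): point on the gate's upright hinge axis, 50 mm above the bench; the frame turns with the gate: -y runs from the hinge along the gate to its free end, -x out of its outer face (towards the robot while shut), 4 mm from this point. The gate is 210 mm wide, 8 mm thick, its edges 15 and 85 mm above the bench; hinge friction 0.04 N m
- latch (a joint): angle of the gravity latch bar on the gate's outer face: 0 = level, in the catch; 0.42 = end fully raised. A dark steel rod pivoted 153 mm from the hinge; pressing its thumb lever down (about 1.5 N) raises the far end, which falls back by its weight. Above 0.2 rad it clears the catch beside the gate's free end; it is past the catch once the gate is open 0.25 rad
- lever_pad (a point): top middle of the black thumb lever, 106 mm from the hinge axis, 57 mm above the bench at rest, 23 mm out from the hinge plane; axes as the gate's. A ledge 34 mm long (y) with an upturned front lip 21 mm high: the gap between gate face and lip, 40 mm wide, takes closed fingertips, which press the ledge down up to 19 mm and drag the lip to open, or push the gate's face to shut
- tray (a joint): how far the white tray in the store is drawn out, m: 0 = fully home, 0.115 = fully out; it slides straight along the store's -x with 1 N friction. At home its pockets are under the store's roof
- tray_handle (a point): middle of the free part of the black upright handle post of the tray, 55 mm above the bench: 14 mm wide (y), 12 mm deep (x), its top 15 mm above this point and its free part beginning 21 mm below it. Axes of the store: -x is the way the tray is drawn, y to the left
- pocket_0 (a point): middle of the floor of the tray pocket that is leftmost (+y), 16 mm above the bench; axes as the handle's. The pocket is 50 mm (x) by 38 mm, 10 mm deep; from it a key slot 20 mm wide and 20 mm long leads to -x, towards the handle, for the tab. Pockets are 46 mm apart; any cassette may go in any pocket
- pocket_0_key (a point): point on the floor of the key slot of the pocket that is leftmost (+y), 29 mm from the pocket's middle towards the handle: where the middle of a cassette's tab comes to lie
- pocket_1 (a point): middle of the floor of the tray pocket that is second from the left, 16 mm above the bench; axes as the handle's. The pocket is 50 mm (x) by 38 mm, 10 mm deep; from it a key slot 20 mm wide and 20 mm long leads to -x, towards the handle, for the tab. Pockets are 46 mm apart; any cassette may go in any pocket
- pocket_1_key (a point): point on the floor of the key slot of the pocket that is second from the left, 29 mm from the pocket's middle towards the handle: where the middle of a cassette's tab comes to lie
- pocket_2 (a point): middle of the floor of the tray pocket that is third from the left, 16 mm above the bench; axes as the handle's. The pocket is 50 mm (x) by 38 mm, 10 mm deep; from it a key slot 20 mm wide and 20 mm long leads to -x, towards the handle, for the tab. Pockets are 46 mm apart; any cassette may go in any pocket
- pocket_2_key (a point): point on the floor of the key slot of the pocket that is third from the left, 29 mm from the pocket's middle towards the handle: where the middle of a cassette's tab comes to lie
- pocket_3 (a point): middle of the floor of the tray pocket that is rightmost (-y), 16 mm above the bench; axes as the handle's. The pocket is 50 mm (x) by 38 mm, 10 mm deep; from it a key slot 20 mm wide and 20 mm long leads to -x, towards the handle, for the tab. Pockets are 46 mm apart; any cassette may go in any pocket
- pocket_3_key (a point): point on the floor of the key slot of the pocket that is rightmost (-y), 29 mm from the pocket's middle towards the handle: where the middle of a cassette's tab comes to lie
- cassette_0_mid (a point): centre, 18 mm above the underside, of a grey sample cassette (not always present; about 90 g): a plate 44 mm (x) by 32 mm (y) by 12 mm high, with a tab 14 mm wide that stands 14 mm out of its +x end, and on top an upright grip fin 10 mm thick (y), 32 mm long (x), from 12 to 36 mm above the underside; z up
- cassette_0_tab (a point): point of the same cassette above the middle of its tab, 29 mm from the centre along its x, 18 mm above the underside
- cassette_1_mid (a point): centre, 18 mm above the underside, of a grey sample cassette (not always present; about 90 g): a plate 44 mm (x) by 32 mm (y) by 12 mm high, with a tab 14 mm wide that stands 14 mm out of its +x end, and on top an upright grip fin 10 mm thick (y), 32 mm long (x), from 12 to 36 mm above the underside; z up
- cassette_1_tab (a point): point of the same cassette above the middle of its tab, 29 mm from the centre along its x, 18 mm above the underside
- cassette_2_mid (a point): centre, 18 mm above the underside, of a grey sample cassette (not always present; about 90 g): a plate 44 mm (x) by 32 mm (y) by 12 mm high, with a tab 14 mm wide that stands 14 mm out of its +x end, and on top an upright grip fin 10 mm thick (y), 32 mm long (x), from 12 to 36 mm above the underside; z up
- cassette_2_tab (a point): point of the same cassette above the middle of its tab, 29 mm from the centre along its x, 18 mm above the underside
- cassette_3_mid (a point): centre, 18 mm above the underside, of a grey sample cassette (not always present; about 90 g): a plate 44 mm (x) by 32 mm (y) by 12 mm high, with a tab 14 mm wide that stands 14 mm out of its +x end, and on top an upright grip fin 10 mm thick (y), 32 mm long (x), from 12 to 36 mm above the underside; z up
- cassette_3_tab (a point): point of the same cassette above the middle of its tab, 29 mm from the centre along its x, 18 mm above the underside

How it is judged:
On the way, in this order (a step that is already met when the one before it is completed fails the run):
1. the latch bar is lifted out of its catch while the gate is still shut (value of joint latch above 0.17 rad and value of joint gate below 0.08 rad).
2. the gate stands wide open (value of joint gate above 1.4 rad), for 0.2 s.
3. the tray is drawn all the way out (value of joint tray above 0.1 m), for 0.2 s.
4. every cassette lies flat in a pocket of the drawn tray, tab towards the handle (value of joint tray above 0.06 m and ((horizontal distance between cassette_0_mid and pocket_0 below 0.007 m and horizontal distance between cassette_0_tab and pocket_0_key below 0.01 m and z of cassette_0_mid in the frame of pocket_0 between 0.012 and 0.0225 m) or (horizontal distance between cassette_0_mid and pocket_1 below 0.007 m and horizontal distance between cassette_0_tab and pocket_1_key below 0.01 m and z of cassette_0_mid in the frame of pocket_1 between 0.012 and 0.0225 m) or (horizontal distance between cassette_0_mid and pocket_2 below 0.007 m and horizontal distance between cassette_0_tab and pocket_2_key below 0.01 m and z of cassette_0_mid in the frame of pocket_2 between 0.012 and 0.0225 m) or (horizontal distance between cassette_0_mid and pocket_3 below 0.007 m and horizontal distance between cassette_0_tab and pocket_3_key below 0.01 m and z of cassette_0_mid in the frame of pocket_3 between 0.012 and 0.0225 m)) and ((horizontal distance between cassette_1_mid and pocket_0 below 0.007 m and horizontal distance between cassette_1_tab and pocket_0_key below 0.01 m and z of cassette_1_mid in the frame of pocket_0 between 0.012 and 0.0225 m) or (horizontal distance between cassette_1_mid and pocket_1 below 0.007 m and horizontal distance between cassette_1_tab and pocket_1_key below 0.01 m and z of cassette_1_mid in the frame of pocket_1 between 0.012 and 0.0225 m) or (horizontal distance between cassette_1_mid and pocket_2 below 0.007 m and horizontal distance between cassette_1_tab and pocket_2_key below 0.01 m and z of cassette_1_mid in the frame of pocket_2 between 0.012 and 0.0225 m) or (horizontal distance between cassette_1_mid and pocket_3 below 0.007 m and horizontal distance between cassette_1_tab and pocket_3_key below 0.01 m and z of cassette_1_mid in the frame of pocket_3 between 0.012 and 0.0225 m)) and ((horizontal distance between cassette_2_mid and pocket_0 below 0.007 m and horizontal distance between cassette_2_tab and pocket_0_key below 0.01 m and z of cassette_2_mid in the frame of pocket_0 between 0.012 and 0.0225 m) or (horizontal distance between cassette_2_mid and pocket_1 below 0.007 m and horizontal distance between cassette_2_tab and pocket_1_key below 0.01 m and z of cassette_2_mid in the frame of pocket_1 between 0.012 and 0.0225 m) or (horizontal distance between cassette_2_mid and pocket_2 below 0.007 m and horizontal distance between cassette_2_tab and pocket_2_key below 0.01 m and z of cassette_2_mid in the frame of pocket_2 between 0.012 and 0.0225 m) or (horizontal distance between cassette_2_mid and pocket_3 below 0.007 m and horizontal distance between cassette_2_tab and pocket_3_key below 0.01 m and z of cassette_2_mid in the frame of pocket_3 between 0.012 and 0.0225 m)) and ((horizontal distance between cassette_3_mid and pocket_0 below 0.007 m and horizontal distance between cassette_3_tab and pocket_0_key below 0.01 m and z of cassette_3_mid in the frame of pocket_0 between 0.012 and 0.0225 m) or (horizontal distance between cassette_3_mid and pocket_1 below 0.007 m and horizontal distance between cassette_3_tab and pocket_1_key below 0.01 m and z of cassette_3_mid in the frame of pocket_1 between 0.012 and 0.0225 m) or (horizontal distance between cassette_3_mid and pocket_2 below 0.007 m and horizontal distance between cassette_3_tab and pocket_2_key below 0.01 m and z of cassette_3_mid in the frame of pocket_2 between 0.012 and 0.0225 m) or (horizontal distance between cassette_3_mid and pocket_3 below 0.007 m and horizontal distance between cassette_3_tab and pocket_3_key below 0.01 m and z of cassette_3_mid in the frame of pocket_3 between 0.012 and 0.0225 m))), for 0.2 s.
5. the loaded tray is pushed fully home (value of joint tray below 0.008 m and ((horizontal distance between cassette_0_mid and pocket_0 below 0.007 m and horizontal distance between cassette_0_tab and pocket_0_key below 0.01 m and z of cassette_0_mid in the frame of pocket_0 between 0.012 and 0.0225 m) or (horizontal distance between cassette_0_mid and pocket_1 below 0.007 m and horizontal distance between cassette_0_tab and pocket_1_key below 0.01 m and z of cassette_0_mid in the frame of pocket_1 between 0.012 and 0.0225 m) or (horizontal distance between cassette_0_mid and pocket_2 below 0.007 m and horizontal distance between cassette_0_tab and pocket_2_key below 0.01 m and z of cassette_0_mid in the frame of pocket_2 between 0.012 and 0.0225 m) or (horizontal distance between cassette_0_mid and pocket_3 below 0.007 m and horizontal distance between cassette_0_tab and pocket_3_key below 0.01 m and z of cassette_0_mid in the frame of pocket_3 between 0.012 and 0.0225 m)) and ((horizontal distance between cassette_1_mid and pocket_0 below 0.007 m and horizontal distance between cassette_1_tab and pocket_0_key below 0.01 m and z of cassette_1_mid in the frame of pocket_0 between 0.012 and 0.0225 m) or (horizontal distance between cassette_1_mid and pocket_1 below 0.007 m and horizontal distance between cassette_1_tab and pocket_1_key below 0.01 m and z of cassette_1_mid in the frame of pocket_1 between 0.012 and 0.0225 m) or (horizontal distance between cassette_1_mid and pocket_2 below 0.007 m and horizontal distance between cassette_1_tab and pocket_2_key below 0.01 m and z of cassette_1_mid in the frame of pocket_2 between 0.012 and 0.0225 m) or (horizontal distance between cassette_1_mid and pocket_3 below 0.007 m and horizontal distance between cassette_1_tab and pocket_3_key below 0.01 m and z of cassette_1_mid in the frame of pocket_3 between 0.012 and 0.0225 m)) and ((horizontal distance between cassette_2_mid and pocket_0 below 0.007 m and horizontal distance between cassette_2_tab and pocket_0_key below 0.01 m and z of cassette_2_mid in the frame of pocket_0 between 0.012 and 0.0225 m) or (horizontal distance between cassette_2_mid and pocket_1 below 0.007 m and horizontal distance between cassette_2_tab and pocket_1_key below 0.01 m and z of cassette_2_mid in the frame of pocket_1 between 0.012 and 0.0225 m) or (horizontal distance between cassette_2_mid and pocket_2 below 0.007 m and horizontal distance between cassette_2_tab and pocket_2_key below 0.01 m and z of cassette_2_mid in the frame of pocket_2 between 0.012 and 0.0225 m) or (horizontal distance between cassette_2_mid and pocket_3 below 0.007 m and horizontal distance between cassette_2_tab and pocket_3_key below 0.01 m and z of cassette_2_mid in the frame of pocket_3 between 0.012 and 0.0225 m)) and ((horizontal distance between cassette_3_mid and pocket_0 below 0.007 m and horizontal distance between cassette_3_tab and pocket_0_key below 0.01 m and z of cassette_3_mid in the frame of pocket_0 between 0.012 and 0.0225 m) or (horizontal distance between cassette_3_mid and pocket_1 below 0.007 m and horizontal distance between cassette_3_tab and pocket_1_key below 0.01 m and z of cassette_3_mid in the frame of pocket_1 between 0.012 and 0.0225 m) or (horizontal distance between cassette_3_mid and pocket_2 below 0.007 m and horizontal distance between cassette_3_tab and pocket_2_key below 0.01 m and z of cassette_3_mid in the frame of pocket_2 between 0.012 and 0.0225 m) or (horizontal distance between cassette_3_mid and pocket_3 below 0.007 m and horizontal distance between cassette_3_tab and pocket_3_key below 0.01 m and z of cassette_3_mid in the frame of pocket_3 between 0.012 and 0.0225 m))), for 0.1 s.
At the end, for the whole second after the job is handed in: every cassette present lies at rest, flat on the floor of a tray pocket (centre within 7 mm of the pocket's middle, tab within 10 mm of the key point), the tray is home to 8 mm, the gate is shut to 0.04 rad and the latch bar lies in its catch (below 0.06 rad) (all of step 5 and value of joint gate below 0.04 rad and value of joint latch below 0.06 rad and linear speed of each of cassette_0, cassette_1, cassette_2, cassette_3 below 0.02 m/s); the robot touches nothing.
Of cassette_0, cassette_1, cassette_2, cassette_3 only 3 to 4 are there at a start; the rules pass over those that are not, and their reading is None.
At some moment in a run one of cassette_0, cassette_1, cassette_2, cassette_3 may be knocked a few centimetres aside while the robot is not near it.
Once in a run the grip may slacken for a moment while it holds something.
It also fails if it takes over 210 s, if anything falls off the work surface, if the arm or the gripper's body presses on something with over 40 N, if the wrist force passes 120 N, or if a joint passes its speed limit or range.

### The arm

A 7-joint arm with a two-finger parallel gripper is mounted at the origin on a cart in front of the work surface, level with it; the furniture and walls round the work are solid. World frame = base frame: x ahead of the robot, y to its left, z up, the work surface at z = 0. Lengths are in m, angles in rad, forces in N, time in s.
With the tool pointing down it reaches from about 0.425 to 0.875 m from the base axis. Payload 4.7 kg.
Tool frame: the origin (TCP) lies midway between the tips of the shut fingers; the grasp point (between the pads) lies 19 mm behind it (ctrl.grip_depth is the distance from the TCP to the grasp point, in m); z points along the fingers, y is the direction in which the jaws open and shut (so a half turn about z gives the same grasp; the last joint's range is limited). The gripper opens to 87 mm and grips with 3 to 60 N. Pads are 19 mm wide; open, the fingers measure 117 mm over their backs; the gripper's body (75 mm by 190 mm) begins 51 mm behind the grasp point.
Start: joints at [-1.31, 0.321, -0.07, 1.45, 0.023, 1.371, -0.057], TCP at [0.159, 0.63, 0.223] pointing down, gripper open.
Joint ranges: [-2.86, 2.86], [-0.3, 2.09], [-1.38, 1.24], [0.06, 2.45], [-1.56, 4.7], [0.09, 2.05], [-2.69, 2.69]. Speed limits (rad/s): [2.57, 2.57, 3.14, 3.14, 3.14, 3.14, 3.14].

### API

Orientations are given as a rotation vector (axis times angle).
In Python, from bench import ctrl gives the robot as it stands. The module is installed in compiled form; this text tells all that it offers.
- The arm moves only by the shell command python3 -m inch 'ROWS' [FORCE]. ROWS is JSON, a list of rows, each a list of 5 numbers: the opening, from -1 (shut) to 1 (fully open), so that 0 is half open, then the shift along the tool's x, y, z in mm, then the turn about the tool's z in rad. In form: [[fingers, tx, ty, tz, twist], ...]. A call has 1 to 5 rows; each row shifts and turns the pose as measured when the row begins, along the tool's axes as they then stand; what a row does not reach is not made up. A row lasts 1/8 s, in which the tool goes at most 62.5 mm and 10.7 degrees, less where a joint would pass 70% of its speed; a pose out of reach is approached as far as the arm can. A call is refused whole if a number of a shift passes 62.5 or a number of a turn 0.188, either way. A call with a gripper value outside its range is refused whole. The fingers move at their own pace and stop on an object; FORCE is the grip in N (left out, the last holds). Time passes only in rows, so rows that do not move let the fingers close. It gives the time, the measured TCP pose, the force and the opening at its end, in the units of the state.
- ctrl.get_state(): the state, without advancing time (a new reading comes with each control period).
- ctrl.get_image(name): name is "side" or "top"; returns a dict with "color" (420x560x3 uint8, red, green, blue), "range_z" (420x560 float32, m along the optical axis (not along the pixel's ray), 0 where there is no reading), "K" (3x3 intrinsics, pixels), "R" (3x3) and "t" (3): a world point X has camera coordinates R X + t. Camera axes: x right, y down, z forward; pixel columns grow to the right and rows downward; lengths in m; the calibration is good to about 2 mm. A picture is of the moment at which its call begins.
- ctrl.close_job(): hands the job in, once; it reports no verdict.
The state is a dict: "time": time; "joint_positions": joint angles; "qd": joint speeds; "joint_torque": joint torques, N m; "position": TCP position; "tool_rot": TCP orientation; "ft_force": force on the tool from outside, world axes, zero at the start; "torque": the same for the moment, N m; "grip_width": opening from 0.0 (shut) to 1.0 (fully open).
Only numpy, scipy, OpenCV 4.12 (cv2) and the standard library are available. Lean on these libraries where they do the work, as an engineer would, in place of code of your own. Each camera call takes 0.05 s, during which the arm holds its last target. There are 200 camera calls.

## Working session

There is one attempt and no reset: what is moved stays moved. The work goes in short steps, Python scripts to look and compute and a shell command to move; the robot and the scene stay as the last step left them, time stands still between calls to the robot, and variables do not carry over. Pictures are saved under pics/ and viewed, about 12 in all and at most 16, crops included, and the job is handed in when it is done.

```bash
mkdir -p pics
cat > h.py <<'E'
import numpy as np,cv2
from bench import ctrl
from scipy.spatial.transform import Rotation as Ro
def shot(n,save=None):
    im=ctrl.get_image(n)
    if save: cv2.imwrite('pics/'+save,im['color'][:,:,::-1])
    v,u=np.mgrid[:420,:560]; z=im['range_z'];K=im['K']
    P=np.stack([(u-K[0,2])/K[0,0]*z,(v-K[1,2])/K[1,1]*z,z],-1)
    W=(P-im['t'])@im['R']; W[z==0]=np.nan
    return im,W
def proj(im,X):
    c=im['R']@np.array(X)+im['t']; p=im['K']@c; return p[:2]/p[2]
def st():
    s=ctrl.get_state(); R=Ro.from_rotvec(s['tool_rot']).as_matrix()
    return s,np.array(s['position']),R
def info():
    s,p,R=st(); print('t',round(s['time'],2),'p',p.round(4),'g',round(s['grip_width'],3),'F',np.round(s['ft_force'],1)); print('x',R[:,0].round(3),'y',R[:,1].round(3),'z',R[:,2].round(3))
E
python3 - <<'E'
from h import *
info()
for n in('top','side'):
    im,W=shot(n,n+'0.png'); np.save(n+'0.npy',W); print(n,im['K'].round(1).tolist(),(-im['R'].T@im['t']).round(3),im['R'].round(2).tolist())
E
```

```text
t 0.0 p [0.1587 0.6297 0.2214] g 1.002 F [ 0.  -0.1 -0.6]
x [-0.97   0.244 -0.   ] y [ 0.244  0.97  -0.002] z [-0.    -0.002 -1.   ]
top [[415.2, 0.0, 280.1], [0.0, 415.2, 210.6], [0.0, 0.0, 1.0]] [ 0.369 -0.037  1.057] [[-0.02, -1.0, 0.01], [-0.99, 0.02, -0.17], [0.17, -0.01, -0.99]]
side [[397.4, 0.0, 274.5], [0.0, 397.4, 207.4], [0.0, 0.0, 1.0]] [ 0.271 -0.699  0.577] [[0.9, -0.43, -0.01], [-0.25, -0.52, -0.82], [0.35, 0.74, -0.58]]
```

View pics/top0.png

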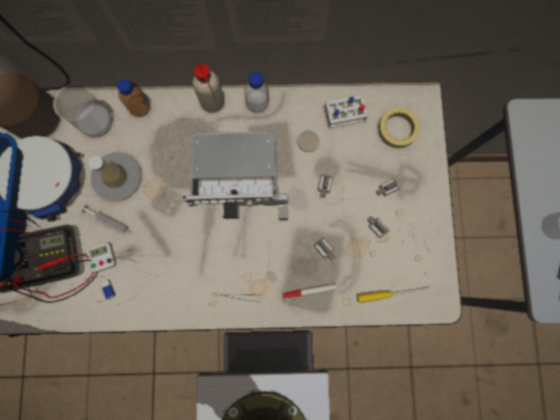

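View pics/side0.png

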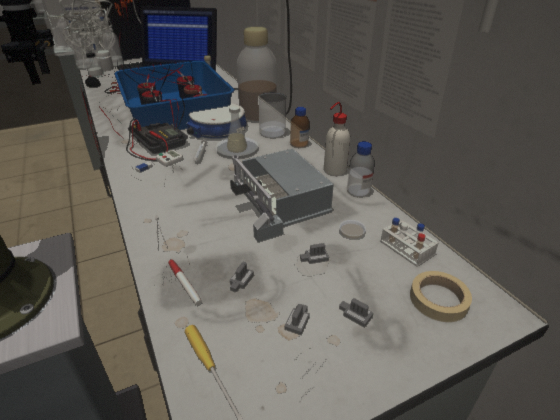

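The top view shows four cassettes at about (325,184), (388,187), (377,226) and (324,248). The store roof is at (235,158), the gate at row 200 and the black lever at (232,210). I'll measure all of these next.

```bash
cat >> h.py <<'E'
def cassettes(W,box,zmin=0.006,zmax=0.05):
    """segment blobs on the bench in box (x0,x1,y0,y1): fin pts -> centre & axis, tab sign from the plate pts"""
    x,y,z=W[...,0],W[...,1],W[...,2]
    m=((x>box[0])&(x<box[1])&(y>box[2])&(y<box[3])&(z>zmin)&(z<zmax)).astype(np.uint8)
    n,L,S,C=cv2.connectedComponentsWithStats(m)
    out=[]
    for i in range(1,n):
        if S[i,4]<40: continue
        P=W[L==i]; f=P[P[:,2]>0.029]; 
        (c,wh,a)=cv2.minAreaRect((P[:,:2]*1000).astype(np.float32))
        print('blob px',C[i].round(),'n',S[i,4],'zmax',P[:,2].max().round(4),'rect',np.round(c,1),np.round(wh,1),round(a,1))
        if len(f)<8: continue
        fc=f[:,:2].mean(0); (rc,rwh,ra)=cv2.minAreaRect((f[:,:2]*1000).astype(np.float32))
        w,V=np.linalg.eigh(np.cov(f[:,:2].T)); d=V[:,1]
        s=(P[:,:2]-fc)@d
        if abs(s.min())>abs(s.max()): d=-d; s=-s
        print('   fin',fc.round(4),'rect',np.round(rc,1),np.round(rwh,1),'dir(tab)',d.round(3),'ang',np.degrees(np.arctan2(d[1],d[0])).round(1),'ext',s.min().round(4),s.max().round(4))
        out.append((fc,d))
    return out
E
python3 - <<'E'
from h import *
W=np.load('top0.npy')
cassettes(W,(0.3,0.75,-0.45,-0.07))
x,y,z=[W[...,i] for i in range(3)]
m=(abs(z-0.08)<0.006)&(x>.3)&(x<.75)&(abs(y)<.2)
for lo,hi in((0.074,0.079),(0.079,0.0815),(0.0815,0.09)):
    mm=(z>lo)&(z<hi)&(x>.3)&(x<.75)&(y<.25)&(y>-.1); print(lo,mm.sum(), cv2.minAreaRect((W[mm][:,:2]*1000).astype(np.float32)))
for n in('top','side'):
    I=cv2.imread(f'pics/{n}0.png'); c=I[125:225,175:300] if n=='top' else I[140:250,215:345]
    cv2.imwrite(f'pics/{n}0c.png',cv2.resize(c,None,fx=5 if n=='side' else 6,fy=5 if n=='side' else 6,interpolation=cv2.INTER_CUBIC))
for r in range(190,224,2): print(r,[tuple(W[r,c].round(3)) for c in (196,215,228,233,238,260,282)])
E
```

```text
blob px [399. 140.] n 298 zmax 0.0301 rect [ 731.2 -370.8] [37.2 98.4] 0.2
blob px [308. 142.] n 322 zmax 0.0186 rect [ 727.5 -131.6] [58.  44.4] 89.6
blob px [325. 184.] n 240 zmax 0.0393 rect [ 611.8 -169.1] [32.1 57.8] 77.2
   fin [ 0.6182 -0.1705] rect [ 618.5 -170.6] [10.5 30.9] dir(tab) [-0.973  0.229] ang 166.8 ext -0.0224 0.0355
blob px [388. 187.] n 243 zmax 0.0381 rect [ 603.1 -329.8] [31.6 57.8] 25.0
   fin [ 0.6057 -0.3357] rect [ 606.3 -336.1] [10.1 31.5] dir(tab) [-0.451  0.893] ang 116.8 ext -0.0226 0.0355
blob px [378. 226.] n 248 zmax 0.0385 rect [ 504.9 -296.3] [56.7 34.4] 42.7
   fin [ 0.5008 -0.3018] rect [ 500.5 -303.2] [30.  10.9] dir(tab) [0.758 0.652] ang 40.7 ext -0.0221 0.0349
blob px [325. 248.] n 250 zmax 0.04 rect [ 447.3 -164.6] [57.  33.1] 40.8
   fin [ 0.452  -0.1597] rect [ 452.4 -160.1] [29.9 10.3] dir(tab) [-0.783 -0.622] ang -141.5 ext -0.0219 0.0353
blob px [313. 290.] n 288 zmax 0.0195 rect [ 347.4 -129.1] [ 15.5 117.8] 8.6
blob px [383. 295.] n 381 zmax 0.0241 rect [ 335.7 -330. ] [ 21.4 186.4] 6.7
0.074 1291 ((630.5164184570312, 66.248519897460
[... 6680 characters left out ...]
4(0.528), np.float64(0.082), np.float64(0.001)), (np.float64(0.529), np.float64(0.07), np.float64(-0.002)), (np.float64(0.528), np.float64(0.057), np.float64(0.001)), (np.float64(0.527), np.float64(0.0), np.float64(-0.001)), (np.float64(0.526), np.float64(-0.056), np.float64(0.001))]
222 [(np.float64(0.525), np.float64(0.164), np.float64(0.002)), (np.float64(0.523), np.float64(0.115), np.float64(0.003)), (np.float64(0.523), np.float64(0.082), np.float64(0.005)), (np.float64(0.523), np.float64(0.069), np.float64(0.002)), (np.float64(0.523), np.float64(0.057), np.float64(0.001)), (np.float64(0.521), np.float64(0.0), np.float64(0.001)), (np.float64(0.52), np.float64(-0.056), np.float64(0.001))]
```

View pics/top0c.png

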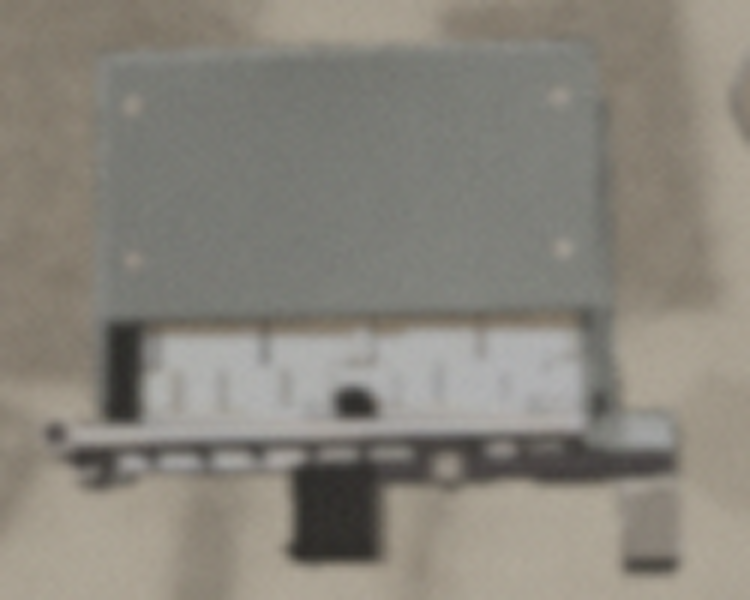

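The crop shows the gate bar at row 435, the lever at (335,510), the latch bar running to the right and the catch at (650,490). The four cassette fits agree with the given sizes. I'll move towards the lever and refine the store's yaw.

```bash
python3 -m inch '[[-1,0,0,0,-0.123],[-1,0,0,0,-0.123]]' | tail -1
python3 -m inch '[[-1,-34,-49,0,0],[-1,-34,-49,0,0],[-1,-34,-49,0,0],[-1,-34,-49,0,0],[-1,-34,-49,0,0]]' | tail -1
python3 -m inch '[[-1,-34,-49,0,0],[-1,-34,-49,0,0],[-1,-34,-49,0,0],[-1,-34,-49,0,0],[-1,0,0,0,0]]' | tail -1
python3 - <<'E'
from h import *
info()
W=np.load('top0.npy'); x,y,z=[W[...,i] for i in range(3)]
# roof edges: per column / row extents
m=(abs(z-0.081)<0.006)&(x>.6)&(x<.78)&(y>-.06)&(y<.2)
L=[];F=[]
for r in range(140,172):
    c=np.where(m[r])[0]; L.append((x[r,c[0]],y[r,c[0]],y[r,c[-1]]))
L=np.array(L); 
for k in(1,2): a=np.polyfit(L[:,0],L[:,k],1); print('side edge slope dy/dx',a[0].round(4),'y at .61',np.polyval(a,.61).round(4))
for c in range(200,270):
    r=np.where(m[:,c])[0]; F.append((y[r[-1],c],x[r[-1],c],x[r[0],c]))
F=np.array(F)
for k in(1,2): a=np.polyfit(F[:,0],F[:,k],1); print('fr/back slope dx/dy',a[0].round(4),'x at y=.07',np.polyval(a,.07).round(4))
g=(abs(z-.085)<.004)&(x>.562)&(x<.584)&(y>-.03)&(y<.17)
a=np.polyfit(y[g],x[g],1); print('gate top',a.round(4),'x at .068',np.polyval(a,.068), 'z',np.median(z[g]),y[g].min(),y[g].max())
l=(z>.05)&(z<.064)&(x>.53)&(x<.56)&(y>.03)&(y<.11); print('lever',l.sum(),x[l].min(),x[l].max(),y[l].min(),y[l].max(),np.median(z[l]))
W=np.load('side0.npy'); x,y,z=[W[...,i] for i in range(3)]
print('side cam'); cassettes(W,(0.4,0.7,-0.40,-0.1))
g=(abs(z-.085)<.006)&(x>.562)&(x<.584)&(y>-.03)&(y<.17); print(np.polyfit(y[g],x[g],1),y[g].min(),y[g].max(),np.median(z[g]))
m=(abs(z-0.08)<0.003)&(x>.59)&(x<.78)&(y>-.08)&(y<.2); print(cv2.minAreaRect((W[m][:,:2]*1000).astype(np.float32)))
E
```

```text
grip_width: 0.856
grip_width: 0.287
grip_width: 0.001
t 1.6 p [0.4755 0.175  0.2168] g 0.001 F [0.1 0.9 0.2]
x [-1.    -0.009  0.004] y [-0.009  1.    -0.008] z [-0.004 -0.008 -1.   ]
side edge slope dy/dx 0.0134 y at .61 0.1625
side edge slope dy/dx 0.0256 y at .61 -0.0418
fr/back slope dx/dy -0.0116 x at y=.07 0.6217
fr/back slope dx/dy -0.0031 x at y=.07 0.7341
gate top [-0.0099  0.5742] x at .068 0.5735641114586508 z 0.08448239832853649 -0.02986178501894685 0.1696246874835697
lever 162 0.5317065404405136 0.5599988510327979 0.03227890415850635 0.08581960241400309 0.0564712530944929
side cam
blob px [315. 253.] n 373 zmax 0.039 rect [ 611.1 -172.2] [30.5 58.4] 63.5
   fin [ 0.6168 -0.1724] rect [ 617.5 -172.1] [11.1 31. ] dir(tab) [-0.97   0.243] ang 165.9 ext -0.0223 0.0347
blob px [241. 277.] n 387 zmax 0.0386 rect [ 446.9 -165. ] [58.4 32. ] 39.5
   fin [ 0.4516 -0.1627] rect [ 452.  -161.1] [31.3  9.9] dir(tab) [-0.791 -0.612] ang -142.3 ext -0.0243 0.0343
blob px [357. 311.] n 540 zmax 0.0387 rect [ 601.8 -331. ] [32.1 58.5] 27.6
   fin [ 0.6047 -0.3383] rect [ 604.9 -337.3] [11.6 32. ] dir(tab) [-0.43   0.903] ang 115.5 ext -0.0214 0.037
blob px [297. 319.] n 469 zmax 0.0391 rect [ 505.6 -298.5] [59.6 31.6] 40.8
   fin [ 0.4988 -0.3051] rect [ 499.8 -303.7] [32.4 10.7] dir(tab) [0.765 0.644] ang 40.1 ext -0.0202 0.0393
[-0.01088186  0.57320921] -0.029286735616282946 0.16998078374820574 0.08540401647708232
((663.6266479492188, 61.184932708740234), (209.49790954589844, 146.17161560058594), 89.83019256591797)
```

```bash
python3 -m inch '[[-1,-25,-36,0,0],[-1,-25,-36,0,0],[-1,-25,-37,0,0],[-1,0,0,50,0],[-1,0,0,50,0]]' | tail -1
python3 -m inch '[[-1,0,0,0,0],[-1,0,0,0,0]]' | tail -1
python3 -c "
from h import *
info()"
```

```text
grip_width: 0.008
grip_width: 0.005
t 2.48 p [0.552  0.0699 0.1152] g 0.005 F [-0.4 -0.1  0.9]
x [-1.    -0.016  0.005] y [-0.016  1.    -0.005] z [-0.005 -0.005 -1.   ]
```

```bash
python3 -m inch '[[-1,2,-3,30,0],[-1,0,0,22,0],[-1,0,0,8,0],[-1,0,0,6,0],[-1,0,0,6,0]]' | tail -12
python3 -c "
from h import *
info()
shot('side','s1.png')
im=cv2.imread('pics/s1.png')[130:260,200:350]; cv2.imwrite('pics/s1c.png',cv2.resize(im,None,fx=4,fy=4,interpolation=cv2.INTER_CUBIC))"
```

```text
time: 3.1
position: [0.557, 0.0714, 0.0521]
tool_rot: [-0.033, 3.131, 0.003]
ft_force: [-2.2, 0.5, 1.5]
grip_width: 0.003
t 3.1 p [0.557  0.0714 0.0521] g 0.003 F [-2.2  0.5  1.5]
x [-1.    -0.021 -0.011] y [-0.021  1.     0.002] z [ 0.011  0.002 -1.   ]
```

View pics/s1c.png

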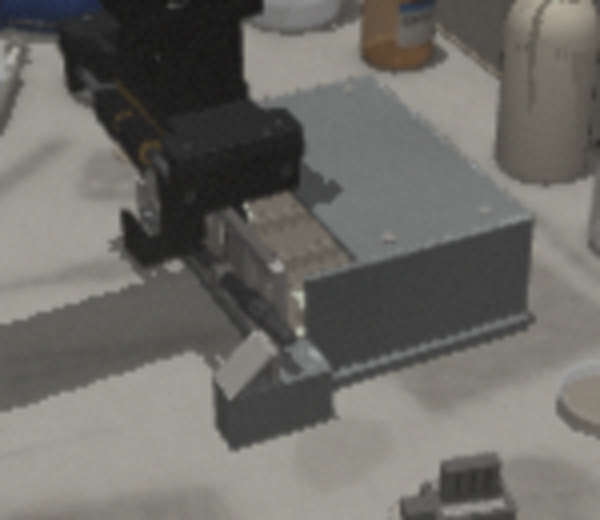

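The fingers are in the gap, touching the gate face and starting to press the lever. I'll back off the face and keep pressing.

```bash
python3 -m inch '[[-1,5,-4,6,0],[-1,1,0,6,0],[-1,0,0,6,0],[-1,0,0,6,0]]' | sed -n 2,4p
python3 -c "
from h import *
info()"
```

```text
position: [0.5551, 0.0673, 0.0406]
tool_rot: [-0.031, 3.126, 0.011]
ft_force: [-21.2, -1.0, 52.1]
t 3.65 p [0.5551 0.0673 0.0406] g 0.009 F [-21.2  -1.   52.1]
x [-1.    -0.02  -0.015] y [-0.02   1.     0.007] z [ 0.015  0.007 -1.   ]
```

```bash
python3 -m inch '[[-1,8,0,1,0],[-1,8,0,1,0]]' | sed -n 2,4p
python3 -m inch '[[-1,10,4,1,0],[-1,10,5,1,0],[-1,10,5,1,0]]' | sed -n 2,4p
python3 -c "
from h import *
info()"
```

```text
position: [0.5432, 0.0685, 0.0427]
tool_rot: [-0.03, 3.116, 0.018]
ft_force: [3.0, 5.3, 3.9]
position: [0.5161, 0.0815, 0.042]
tool_rot: [-0.029, 3.107, 0.017]
ft_force: [1.9, 2.0, 11.6]
t 4.28 p [0.5161 0.0815 0.042 ] g 0.003 F [ 1.9  2.  11.6]
x [-0.999 -0.018 -0.034] y [-0.019  1.     0.011] z [ 0.034  0.012 -0.999]
```

```bash
python3 -m inch '[[-1,15,11,0,0],[-1,15,12,0,0],[-1,10,15,-1,0],[-1,9,15,-1,0]]' | sed -n 2,4p
python3 -m inch '[[-1,5,16,-1,0],[-1,4,17,-1,0],[-1,0,17,0,0],[-1,-1,17,0,0]]' | sed -n 2,4p
python3 -c "
from h import *
info()
shot('top','t1.png')"
```

```text
position: [0.4697, 0.1341, 0.0439]
tool_rot: [-0.027, 3.094, 0.017]
ft_force: [6.0, 0.9, 0.9]
position: [0.4614, 0.1994, 0.0447]
tool_rot: [-0.025, 3.089, 0.009]
ft_force: [3.5, -1.5, 2.1]
t 5.28 p [0.4614 0.1994 0.0447] g 0.006 F [ 3.5 -1.5  2.1]
x [-0.998 -0.016 -0.053] y [-0.016  1.     0.005] z [ 0.052  0.006 -0.999]
```

View pics/t1.png

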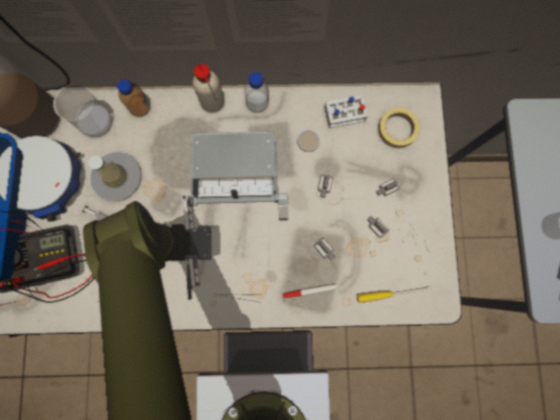

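```bash
python3 -m inch '[[-1,-4,12,0,0],[-1,-4,10,0,0],[-1,0,0,0,0]]' | sed -n 2,4p
python3 -m inch '[[0,0,-4,-40,0],[0,0,0,-50,0],[0,0,0,-20,0],[0,0,0,0,0]]' | sed -n 2,4p
python3 - <<'E'
from h import *
info()
im,W=shot('top','t2.png'); x,y,z=[W[...,i] for i in range(3)]
g=(abs(z-.085)<.006)&(x>.36)&(x<.57)&(y>.1)&(y<.22)
P=W[g]; print(g.sum(),np.median(P[:,1]),np.polyfit(P[:,0],P[:,1],1),P[:,0].min(),P[:,0].max())
h=(z>.06)&(z<.075)&(x>.56)&(x<.61)&(y>.03)&(y<.1); print('handle',h.sum(),W[h].mean(0),W[h].min(0),W[h].max(0))
print(np.round(st()[0]['joint_positions'],2))
E
```

```text
position: [0.4695, 0.2249, 0.0445]
tool_rot: [-0.028, 3.09, 0.008]
ft_force: [1.0, 0.3, 1.7]
position: [0.4584, 0.2191, 0.1534]
tool_rot: [-0.029, 3.102, 0.002]
ft_force: [-0.2, 0.1, -0.2]
t 6.2 p [0.4584 0.2191 0.1534] g 0.375 F [-0.2  0.1 -0.2]
x [-0.999 -0.018 -0.039] y [-0.019  1.     0.001] z [ 0.039  0.002 -0.999]
195 0.1939982586891087 [-0.13051837  0.25036616] 0.3649550833900481 0.5692785911738188
handle 30 [0.58696849 0.06089822 0.06907571] [0.58189661 0.05491127 0.06402042] [0.59428204 0.06740024 0.07314991]
[-0.81  0.03  0.31  1.93  0.01  1.14  1.08]
```

```bash
python3 -m inch '[[0,-31,-40,0,0],[0,-31,-40,0,0],[0,-31,-40,0,0],[0,-31,-40,0,0],[0,0,0,0,0]]' | sed -n 2,4p
python3 -c "
from h import *
info()"
```

```text
position: [0.5817, 0.0568, 0.1465]
tool_rot: [-0.035, 3.12, -0.007]
ft_force: [-0.5, -0.2, 0.1]
t 6.88 p [0.5817 0.0568 0.1465] g 0.5 F [-0.5 -0.2  0.1]
x [-1.    -0.023 -0.022] y [-0.022  1.    -0.005] z [ 0.022 -0.004 -1.   ]
```

```bash
python3 -m inch '[[0,-3,4,45,0],[0,0,0,35,0],[0,0,0,20,0],[0,0,0,4,0]]' | sed -n 2,4p
python3 -m inch '[[-1,0,0,0,0],[-1,0,0,0,0],[-1,0,0,0,0],[-1,0,0,0,0]]' 15| sed -n 2,5p
python3 -m inch '[[-1,20,0,0,0],[-1,25,0,0,0],[-1,25,0,0,0],[-1,25,0,0,0],[-1,20,0,0,0]]' | sed -n 2,5p
python3 -m inch '[[-1,10,0,0,0],[-1,6,0,0,0]]' | sed -n 2,5p
python3 -c "
from h import *
info()"
```

```text
position: [0.5808, 0.0629, 0.0339]
tool_rot: [-0.036, 3.131, -0.006]
ft_force: [-7.8, -1.7, 24.2]
position: [0.5802, 0.0617, 0.0344]
tool_rot: [-0.037, 3.132, -0.011]
ft_force: [1.1, -5.7, -1.3]
grip_width: 0.16
position: [0.4666, 0.0606, 0.0343]
tool_rot: [-0.035, 3.122, -0.006]
ft_force: [1.5, 1.1, 1.6]
grip_width: 0.157
position: [0.4603, 0.0606, 0.0358]
tool_rot: [-0.035, 3.097, -0.003]
ft_force: [14.9, 0.3, -15.3]
grip_width: 0.153
t 8.75 p [0.4603 0.0606 0.0358] g 0.153 F [ 14.9   0.3 -15.3]
x [-0.999 -0.023 -0.044] y [-0.023  1.    -0.003] z [ 0.044 -0.002 -0.999]
```

```bash
python3 -m inch '[[-1,-2,0,0,0],[0,0,0,0,0],[0,0,0,0,0]]' | sed -n 2,5p
python3 -m inch '[[0,0,0,-40,0],[0,0,0,-50,0],[0,0,-60,-50,0],[0,0,-60,0,0],[0,0,-60,0,0]]' | sed -n 2,5p
python3 - <<'E'
from h import *
info()
im,W=shot('top','t3.png'); np.save('t3.npy',W)
c=im['color'][125:270,170:300,::-1]; cv2.imwrite('pics/t3c.png',cv2.resize(c,None,fx=4,fy=4,interpolation=cv2.INTER_CUBIC))
E
```

```text
position: [0.4611, 0.0604, 0.0355]
tool_rot: [-0.035, 3.099, -0.004]
ft_force: [1.4, 0.2, -0.3]
grip_width: 0.299
position: [0.46, -0.1068, 0.1704]
tool_rot: [-0.053, 3.1, -0.006]
ft_force: [1.3, -0.4, 0.6]
grip_width: 0.498
t 9.75 p [ 0.46   -0.1068  0.1704] g 0.498 F [ 1.3 -0.4  0.6]
x [-0.999 -0.034 -0.041] y [-0.034  0.999 -0.005] z [ 0.041 -0.003 -0.999]
```

View pics/t3c.png

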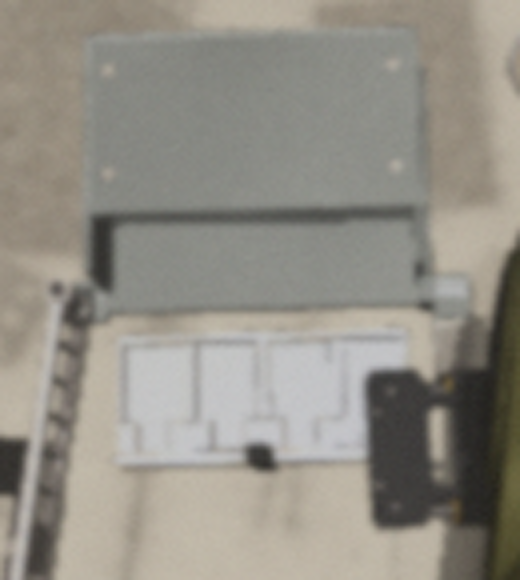

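The tray is fully out, with handle (260,455) and pockets visible in the crop, and the gate is wide open to the left. Next I'll locate the tray accurately.

Run:
```python
from h import *
W=np.load('t3.npy'); x,y,z=[W[...,i] for i in range(3)]
h=(z>.062)&(z<.078)&(x>.44)&(x<.5)&(y>.03)&(y<.1); print('handle',h.sum(),W[h].mean(0),W[h].min(0),W[h].max(0))
m=(z>.012)&(z<.05)&(x>.43)&(x<.57)&(y>-.0)&(y<.17)
a,b=np.array([1,.0104]),np.array([-.0104,1])
P=W[m]; u=P[:,:2]@a; v=P[:,:2]@b
print(u.min(),u.max(),v.min(),v.max())
# profile along x at mid columns, along y at mid row
for lo in np.arange(.455,.56,.004):
    k=(u>=lo)&(u<lo+.004)&(v>.085)&(v<.15); print(round(lo,3),k.sum(),np.median(P[k,2]).round(4) if k.any() else '',end=' | ')
print()
for lo in np.arange(.03,.17,.003):
    k=(v>=lo)&(v<lo+.003)&(u>.50)&(u<.53); print(round(lo,3),np.median(P[k,2]).round(4) if k.any() else '',end=' | ')
```

```text
handle 30 [0.47433702 0.05912434 0.06924082] [0.46941813 0.05301474 0.06530948] [0.47934688 0.0652782  0.07288836]
0.46943650131504494 0.5579876740343749 -0.005156673805557724 0.14750873084311072
0.455 0  | 0.459 0  | 0.463 0  | 0.467 0  | 0.471 30 0.0272 | 0.475 45 0.0338 | 0.479 27 0.033 | 0.483 40 0.0254 | 0.487 42 0.0238 | 0.491 40 0.0244 | 0.495 44 0.0232 | 0.499 33 0.0243 | 0.503 38 0.0173 | 0.507 42 0.017 | 0.511 38 0.017 | 0.515 42 0.0167 | 0.519 38 0.0169 | 0.523 40 0.0165 | 0.527 40 0.017 | 0.531 35 0.0177 | 0.535 43 0.0163 | 0.539 37 0.0174 | 0.543 39 0.0168 | 0.547 38 0.0175 | 0.551 52 0.0251 | 0.555 23 0.025 | 0.559 0  | 
0.03 0.0156 | 0.033 0.0161 | 0.036 0.0156 | 0.039 0.0162 | 0.042 0.0154 | 0.045 0.0153 | 0.048 0.0159 | 0.051 0.0262 | 0.054 0.0245 | 0.057 0.0175 | 0.06 0.0161 | 0.063 0.0152 | 0.066 0.0154 | 0.069 0.0153 | 0.072 0.0164 | 0.075 0.016 | 0.078 0.0164 | 0.081 0.0167 | 0.084 0.0155 | 0.087 0.017 | 0.09 0.0168 | 0.093 0.0178 | 0.096 0.0249 | 0.099 0.0253 | 0.102 0.0245 | 0.105 0.0176 | 0.108 0.0162 | 0.111 0.0171 | 0.114 0.0148 | 0.117 0.0158 | 0.12 0.017 | 0.123 0.0158 | 0.126 0.016 | 0.129 0.0159 | 0.132 0.015 | 0.135 0.0165 | 0.138 0.0164 | 0.141 0.0192 | 0.144 0.0257 | 0.147  | 0.15  | 0.153  | 0.156  | 0.159  | 0.162  | 0.165  | 0.168  |
```

```bash
cat >> h.py <<'E'
def go(x,y,z,ang):
    s,p,R=st(); d=(np.array([x,y,z])-p)*1000
    a=np.degrees(np.arctan2(R[1,0],R[0,0])); da=(ang-a+180)%360-180
    tw=-np.radians(da); R2=R@Ro.from_rotvec([0,0,tw]).as_matrix()
    print('p',p.round(4),'a',a.round(1),'zax',R[:,2].round(3),'g',round(s['grip_width'],3),'t',round(s['time'],1),'F',np.round(s['ft_force'],1),'| twist',tw.round(3),'shift now',(R.T@d).round(1),'after twist',(R2.T@d).round(1))
E
python3 -c "
from h import *
go(.6182,-.1705,.1,166.8)"
```

```text
p [ 0.4596 -0.1167  0.1712] a -178.6 zax [ 0.043 -0.009 -0.999] g 0.497 t 9.8 F [ 0.2 -7.2  1.1] | twist 0.254 shift now [-154.1  -56.8   78.4] after twist [-163.5  -16.2   78.4]
```

```bash
python3 -m inch '[[0,-51,-19,0,0],[0,-51,-19,0,0],[0,-51,-19,0,0],[0,0,0,40,0.127],[0,0,0,20,0.127]]' >/dev/null;python3 -m inch '[[0,0,0,0,0],[0,0,0,0,0]]' >/dev/null
python3 -c "
from h import *
go(.6182,-.1705,.016,166.8)"
```

```text
p [ 0.6202 -0.1731  0.1166] a 166.4 zax [ 0.042 -0.006 -0.999] g 0.503 t 10.7 F [ 0.8  0.4 -0.3] | twist -0.008 shift now [  6.8   1.6 100.4] after twist [  6.8   1.7 100.4]
```

```bash
python3 -m inch '[[0,7,2,35,0],[0,0,0,30,0],[0,0,0,15,0],[0,0,0,5,0],[0,0,0,0,0]]' >/dev/null
python3 -c "
from h import *
go(.6182,-.1705,.016,166.8)"
```

```text
p [ 0.6218 -0.1696  0.0363] a 166.8 zax [ 0.053 -0.005 -0.999] g 0.5 t 11.3 F [-0.6 -0.5  0.4] | twist -0.001 shift now [ 4.4 -1.9 20.1] after twist [ 4.4 -1.9 20.1]
```

```bash
python3 -m inch '[[0,5,-2,12,0],[0,0,0,6,0],[0,0,0,3,0],[0,0,0,0,0]]' >/dev/null
python3 -c "
from h import *
go(.6182,-.1705,.016,166.8)"
python3 -m inch '[[-1,0,0,0,0],[-1,0,0,0,0],[-1,0,0,0,0],[-1,0,0,0,0],[-1,0,0,0,0]]' 30 >/dev/null
python3 -c "
from h import *
go(.6182,-.1705,.016,166.8)"
```

```text
p [ 0.6185 -0.171   0.0156] a 166.8 zax [ 0.056 -0.005 -0.998] g 0.504 t 11.8 F [-0.7  0.4  0.7] | twist -0.001 shift now [ 0.4  0.4 -0.4] after twist [ 0.4  0.4 -0.4]
p [ 0.6191 -0.171   0.0162] a 166.8 zax [ 0.057 -0.005 -0.998] g 0.116 t 12.4 F [ 0.1 -0.1 -1. ] | twist -0.0 shift now [1.  0.3 0.2] after twist [1.  0.3 0.2]
```

```bash
python3 -m inch '[[-1,0,0,-30,0],[-1,0,0,-50,0],[-1,0,0,-40,0]]' >/dev/null
python3 -c "
from h import *
go(.5271,-.009,.12,180.6)"
```

```text
p [ 0.6089 -0.1693  0.1342] a 166.8 zax [ 0.047 -0.004 -0.999] g 0.112 t 12.8 F [-0.1  0.1 -0.7] | twist -0.241 shift now [116.8 137.2   9.6] after twist [ 80.7 161.2   9.6]
```

```bash
python3 -m inch '[[-1,39,46,0,0],[-1,39,46,0,0],[-1,35,40,0,0],[-1,0,0,0,-0.12],[-1,0,0,0,-0.12]]' >/dev/null
python3 -m inch '[[-1,0,0,0,0],[-1,0,0,0,0]]' >/dev/null
python3 -c "
from h import *
go(.5271,-.009,.06,180.6)"
```

```text
p [ 0.5281 -0.0115  0.1323] a -179.3 zax [ 0.054 -0.003 -0.999] g 0.113 t 13.7 F [-0.5  0.1 -0.8] | twist 0.002 shift now [ 4.8  2.8 72.2] after twist [ 4.8  2.8 72.2]
```

```bash
python3 -m inch '[[-1,5,3,30,0],[-1,0,0,30,0],[-1,0,0,12,0],[-1,0,0,5,0],[-1,0,0,0,0]]' >/dev/null
python3 - <<'E'
from h import *
go(.5271,-.009,.031,180.6)
im,W=shot('side','s2.png'); c=im['color'][140:260,190:330,::-1]; cv2.imwrite('pics/s2c.png',cv2.resize(c,None,fx=5,fy=5,interpolation=cv2.INTER_CUBIC))
E
```

```text
p [ 0.5292 -0.0106  0.0547] a -179.8 zax [ 0.057 -0.004 -0.998] g 0.113 t 14.3 F [-0.3 -0.5 -1.6] | twist -0.007 shift now [ 3.5  1.7 23.5] after twist [ 3.5  1.8 23.5]
```

View pics/s2c.png

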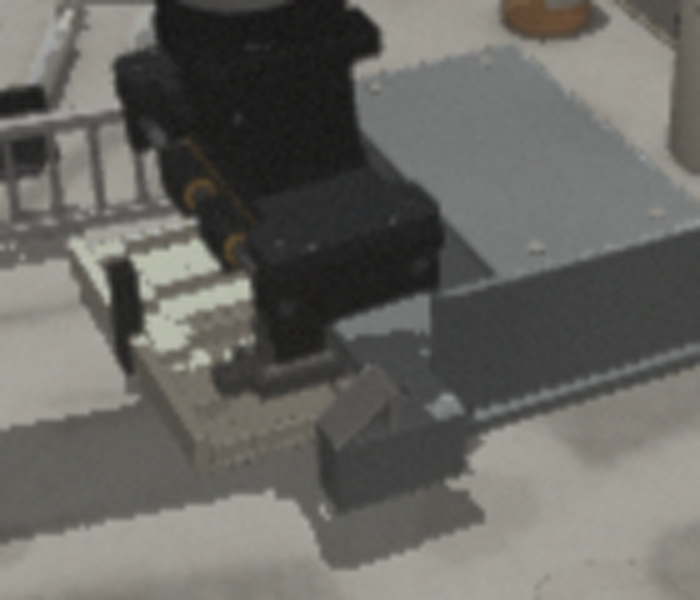

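The cassette is level above pocket 3, with its tab towards the handle. I'll lower it.

```bash
python3 -m inch '[[-1,3.5,2,8,0],[-1,0.5,0,8,0],[-1,0,0,0,0]]' >/dev/null
python3 -c "
from h import *
go(.5271,-.009,.031,180.6)"
python3 -m inch '[[-1,1,0,6,0],[-1,0,0,4,0],[-1,0,0,0,0]]' >/dev/null
python3 -c "
from h import *
go(.5271,-.009,.031,180.6)"
```

```text
p [ 0.5272 -0.0081  0.0391] a -179.8 zax [ 0.06  -0.003 -0.998] g 0.115 t 14.7 F [-0.  -0.2 -0.8] | twist -0.007 shift now [ 0.6 -0.9  8.1] after twist [ 0.6 -0.9  8.1]
p [ 0.5317 -0.0081  0.0325] a -179.8 zax [ 0.069 -0.001 -0.998] g 0.112 t 15.1 F [-0.4  0.7 -1.4] | twist -0.007 shift now [ 4.7 -0.9  1.1] after twist [ 4.7 -0.8  1.1]
```

```bash
python3 -m inch '[[-1,4,-1,0,0],[-1,0,0,0,0]]' >/dev/null
python3 - <<'E'
from h import *
go(.5271,-.009,.031,180.6)
print(np.round(st()[0]['joint_positions'],3))
E
```

```text
p [ 0.5275 -0.009   0.0321] a -179.8 zax [ 0.069 -0.001 -0.998] g 0.114 t 15.3 F [-1.7 -0.1  2.1] | twist -0.008 shift now [0.4 0.  1.1] after twist [0.4 0.  1.1]
[-0.713  0.24   0.749  2.041 -0.215  0.864  1.725]
```

```bash
python3 -m inch '[[-0.5,0,0,0.5,0],[-0.5,0,0,0,0],[-0.5,0,0,0,0]]' >/dev/null
python3 -m inch '[[-0.5,0,0,-30,0],[-0.5,0,0,-50,0],[0,0,0,-40,0],[0,0,-60,0,0],[0,0,-60,0,0]]' >/dev/null
python3 - <<'E'
from h import *
go(.6057,-.3357,.12,116.8)
im,W=shot('top','t4.png')
print('tray');cassettes(W,(.46,.6,-.04,.16),.034,.06)
print('bench');cassettes(W,(.4,.7,-.42,-.12))
E
```

```text
p [ 0.5196 -0.1259  0.1542] a -179.1 zax [ 0.068 -0.    -0.998] g 0.468 t 16.4 F [ 0.4  0.2 -0.2] | twist 1.118 shift now [ -80.4 -211.1   40. ] after twist [-225.  -20.   40.]
tray
blob px [263. 217.] n 53 zmax 0.0548 rect [526.3 -10.2] [ 7.5 31.1] 89.0
   fin [ 0.5258 -0.0102] rect [526.3 -10.2] [ 7.5 31.1] dir(tab) [ 1.    -0.017] ang -1.0 ext -0.0151 0.016
bench
blob px [389. 187.] n 215 zmax 0.0394 rect [ 604.3 -332.3] [31.6 55.5] 25.4
   fin [ 0.6058 -0.3359] rect [ 606.7 -336.4] [10.4 32.1] dir(tab) [-0.444  0.896] ang 116.4 ext -0.0242 0.0317
blob px [380. 228.] n 196 zmax 0.0383 rect [ 500.5 -302.1] [42.7 31.9] 42.3
   fin [ 0.5007 -0.302 ] rect [ 500.9 -302.7] [31.3 11.3] dir(tab) [-0.753 -0.658] ang -138.9 ext -0.0214 0.0217
```

```bash
python3 -m inch '[[0,-20,-53,0,0],[0,-20,-53,0,0],[0,-20,-53,0,0],[0,-20,-52,0,0.1]]' >/dev/null
python3 -m inch '[[0,0,0,10,0.186],[0,0,0,10,0.186],[0,0,0,10,0.186],[0,0,0,0,0.186],[0,0,0,0,0.186]]' >/dev/null
python3 -m inch '[[0,0,0,0,0.08],[0,0,0,0,0]]' >/dev/null
python3 -c "
from h import *
go(.6057,-.3357,.016,116.8)"
```

```text
p [ 0.6016 -0.3495  0.125 ] a 116.1 zax [ 0.062 -0.005 -0.998] g 0.502 t 17.8 F [ 0.1  0.2 -0.4] | twist -0.013 shift now [ 14.1   3.9 109. ] after twist [ 14.    4.1 109. ]
```

```bash
python3 -m inch '[[0,14,4,35,-0.013],[0,0,0,35,0],[0,0,0,20,0],[0,0,0,6,0],[0,0,0,0,0]]' >/dev/null
python3 -c "
from h import *
go(.6057,-.3357,.016,116.8)"
```

```text
p [ 0.6065 -0.3357  0.0275] a 117.2 zax [ 0.064 -0.006 -0.998] g 0.498 t 18.4 F [ 0.   0.9 -0.2] | twist 0.007 shift now [ 0.8 -1.4 11.4] after twist [ 0.8 -1.4 11.4]
```

```bash
python3 -m inch '[[0,1,-1.5,6,0.007],[0,0,0,4,0],[0,0,0,2,0],[0,0,0,0,0]]' >/dev/null
python3 -c "
from h import *
go(.6057,-.3357,.016,116.8)"
python3 -m inch '[[-1,0,0,0,0],[-1,0,0,0,0],[-1,0,0,0,0],[-1,0,0,0,0],[-1,0,0,0,0]]' 30 >/dev/null
python3 -c "
from h import *
go(.6057,-.3357,.016,116.8)"
python3 -m inch '[[-1,0,0,-30,0],[-1,0,0,-50,0],[-1,0,0,-40,0],[-1,0,0,0,0]]' >/dev/null
python3 -c "
from h import *
go(.5257,.037,.12,180.6)"
```

```text
p [ 0.6067 -0.337   0.0174] a 116.8 zax [ 0.068 -0.008 -0.998] g 0.507 t 18.9 F [ 0.7 -0.1 -0. ] | twist -0.001 shift now [ 1.6 -0.4  1.4] after twist [ 1.6 -0.4  1.4]
p [ 0.6063 -0.3376  0.0183] a 116.7 zax [ 0.068 -0.008 -0.998] g 0.11 t 19.5 F [-1.4 -0.3  3.8] | twist -0.001 shift now [2.  0.1 2.2] after twist [2.  0.1 2.2]
p [ 0.5978 -0.3355  0.1391] a 116.7 zax [ 0.066 -0.006 -0.998] g 0.113 t 20.0 F [ 0.7  0.3 -2. ] | twist -1.115 shift now [365.5 102.7  11.9] after twist [ 68.8 373.4  11.9]
```

```bash
python3 -m inch '[[-1,52,15,0,0],[-1,52,15,0,0],[-1,52,15,0,0],[-1,52,15,0,0],[-1,52,15,0,0]]' >/dev/null
python3 -m inch '[[-1,52,15,0,0],[-1,35,8,0,0],[-1,0,0,0,-0.186],[-1,0,0,0,-0.186],[-1,0,0,0,-0.186]]' >/dev/null
python3 -m inch '[[-1,0,0,0,-0.186],[-1,0,0,0,-0.186],[-1,0,0,0,-0.17],[-1,0,0,0,0]]' >/dev/null
python3 -c "
from h import *
go(.5277,.037,.055,180.6)"
```

```text
p [0.5145 0.0371 0.1133] a -179.5 zax [ 0.043 -0.008 -0.999] g 0.114 t 21.8 F [ 0.  -0.3 -1.1] | twist -0.002 shift now [-10.7   0.3  58.8] after twist [-10.7   0.3  58.8]
```

```bash
python3 -m inch '[[-1,-10,0,30,0],[-1,0,0,20,0],[-1,0,0,8,0],[-1,0,0,0,0]]' >/dev/null
python3 -c "
from h import *
go(.5277,.037,.034,180.6)"
```

```text
p [0.5262 0.0379 0.0527] a 179.9 zax [ 0.042 -0.007 -0.999] g 0.11 t 22.3 F [-0.2 -0.1 -0.5] | twist -0.013 shift now [-0.7 -0.7 18.8] after twist [-0.7 -0.7 18.8]
```

```bash
python3 -m inch '[[-1,-0.5,-1,8,-0.013],[-1,0,0,6,0],[-1,0,0,3,0],[-1,0,0,0,0]]' >/dev/null
python3 -c "
from h import *
go(.5277,.037,.034,180.6)"
```

```text
p [0.5284 0.0373 0.0361] a -179.4 zax [ 0.044 -0.006 -0.999] g 0.113 t 22.8 F [-0.2 -0.2 -1.5] | twist 0.0 shift now [ 0.8 -0.3  2. ] after twist [ 0.8 -0.3  2. ]
```

```bash
python3 -m inch '[[-1,0.8,0,2,0],[-1,0,0,1,0],[-0.5,0,0,0,0],[-0.5,0,0,0,0],[-0.5,0,0,0,0]]' >/dev/null
python3 -m inch '[[-0.5,0,0,-30,0],[-0.5,0,0,-50,0],[0,0,-30,-40,0],[0,0,-60,0,0],[0,0,-60,0,0]]' >/dev/null
python3 - <<'E'
from h import *
im,W=shot('top','t5.png')
print('tray');cassettes(W,(.46,.6,-.04,.16),.034,.06)
print('bench');cassettes(W,(.4,.7,-.42,-.10))
go(.5008,-.3018,.12,40.7)
E
```

```text
tray
blob px [245. 217.] n 63 zmax 0.0559 rect [527.2  35.4] [31.   9.5] 0.4
   fin [0.5266 0.0354] rect [527.2  35.4] [31.   9.5] dir(tab) [1.    0.022] ang 1.3 ext -0.0149 0.0162
bench
blob px [378. 226.] n 248 zmax 0.0391 rect [ 505.9 -297.5] [57.  32.2] 42.3
   fin [ 0.5007 -0.3023] rect [ 500.7 -303.2] [29.8 11.2] dir(tab) [0.757 0.653] ang 40.8 ext -0.0218 0.0355
p [ 0.5254 -0.1197  0.1595] a -179.3 zax [ 0.049 -0.01  -0.999] g 0.48 t 24.1 F [-0.2 -5.3  1.6] | twist 2.444 shift now [  28.9 -181.3   40. ] after twist [-138.6  120.5   40. ]
```

```bash
python3 -m inch '[[0,7,-46,0,0],[0,7,-46,0,0],[0,7,-46,0,0],[0,7,-43,0,0]]' >/dev/null
python3 -m inch '[[0,0,0,0,0.187],[0,0,0,0,0.187],[0,0,0,0,0.187],[0,0,0,0,0.187],[0,0,0,0,0.187]]' >/dev/null
python3 -m inch '[[0,0,0,0,0.187],[0,0,0,0,0.187],[0,0,0,0,0.187],[0,0,0,0,0.187],[0,0,0,0,0.187]]' >/dev/null
python3 -m inch '[[0,0,0,10,0.187],[0,0,0,10,0.187],[0,0,0,10,0.187],[0,0,0,0,0.02],[0,0,0,0,0]]' >/dev/null
python3 -c "
from h import *
go(.5007,-.302,.016,40.7)
print(np.round(st()[0]['joint_positions'],3))"
```

```text
p [ 0.4984 -0.3068  0.1266] a 40.0 zax [ 0.045 -0.01  -0.999] g 0.501 t 26.4 F [-0.7 -0.1 -0.6] | twist -0.012 shift now [  1.7  -6.2 110.6] after twist [  1.8  -6.2 110.6]
[-0.47   0.444  1.226  1.808 -0.479  1.174  0.029]
```

```bash
python3 -m inch '[[0,2,-6,25,-0.012],[0,0,0,0,0]]' >/dev/null
python3 -c "
from h import *
go(.5007,-.302,.016,40.7)
print(np.round(st()[0]['joint_positions'],3))"
```

```text
p [ 0.4979 -0.3013  0.1022] a 41.0 zax [ 0.047 -0.01  -0.999] g 0.5 t 26.7 F [ 0.  -0.2  0.1] | twist 0.005 shift now [-0.8 -0.9 86.2] after twist [-0.8 -0.9 86.2]
[-0.46   0.459  1.198  1.841 -0.499  1.128  0.054]
```

```bash
python3 -m inch '[[0,-1,-1,30,0],[0,0,0,30,0],[0,0,0,14,0],[0,0,0,4,0],[0,0,0,0,0]]' >/dev/null
python3 -c "
from h import *
go(.5007,-.302,.016,40.7)
print(np.round(st()[0]['joint_positions'],3))"
```

```text
p [ 0.5048 -0.3055  0.0287] a 41.3 zax [ 0.055 -0.014 -0.998] g 0.503 t 27.3 F [ 0.2 -0.3 -0.3] | twist 0.01 shift now [-1.2 -5.9 12.4] after twist [-1.2 -5.9 12.4]
[-0.361  0.553  1.085  1.888 -0.61   1.006  0.132]
```

```bash
python3 -m inch '[[0,-1,-6,6,0.01],[0,0,-0.5,5,0],[0,0,0,2,0],[0,0,0,0,0]]' >/dev/null
python3 -c "
from h import *
go(.5007,-.302,.016,40.7)"
python3 -m inch '[[-1,0,0,0,0],[-1,0,0,0,0],[-1,0,0,0,0],[-1,0,0,0,0],[-1,0,0,0,0]]' 30 >/dev/null
python3 -c "
from h import *
go(.5007,-.302,.016,40.7)"
python3 -m inch '[[-1,0,0,-30,0],[-1,0,0,-50,0],[-1,0,0,-40,0],[-1,0,0,0,0]]' >/dev/null
python3 -c "
from h import *
go(.5267,.083,.14,180.6)
print(np.round(st()[0]['joint_positions'],3))"
```

```text
p [ 0.5012 -0.3016  0.0163] a 40.7 zax [ 0.058 -0.015 -0.998] g 0.501 t 27.8 F [-0.2 -0.1 -0. ] | twist -0.0 shift now [-0.7 -0.   0.3] after twist [-0.7 -0.   0.3]
p [ 0.5011 -0.3014  0.0169] a 40.7 zax [ 0.058 -0.014 -0.998] g 0.11 t 28.4 F [-1.6  2.   4.2] | twist -0.0 shift now [-0.7  0.1  0.9] after twist [-0.7  0.1  0.9]
p [ 0.4932 -0.2992  0.1385] a 40.7 zax [ 0.055 -0.013 -0.998] g 0.114 t 28.9 F [ 0.8  0.7 -1.2] | twist -2.442 shift now [ 274.3 -268.2   -4.8] after twist [-37.4 381.9  -4.8]
[-0.493  0.363  1.205  1.825 -0.397  1.158 -0.026]
```

```bash
python3 -m inch '[[-1,38,-37,0,0],[-1,38,-37,0,0],[-1,38,-37,0,0],[-1,38,-37,0,0],[-1,38,-37,0,0]]' >/dev/null
python3 -m inch '[[-1,38,-37,0,0],[-1,38,-37,0,0],[-1,0,0,0,-0.187],[-1,0,0,0,-0.187],[-1,0,0,0,-0.187]]' >/dev/null
python3 -m inch '[[-1,0,0,0,-0.187],[-1,0,0,0,-0.187],[-1,0,0,0,-0.187],[-1,0,0,0,-0.187],[-1,0,0,0,-0.187]]' >/dev/null
python3 -m inch '[[-1,0,0,0,-0.187],[-1,0,0,0,-0.187],[-1,0,0,0,-0.187],[-1,0,0,0,-0.187],[-1,0,0,0,-0.187]]' >/dev/null
python3 -c "
from h import *
go(.5245,.083,.055,180.6)
print(np.round(st()[0]['joint_positions'],3))"
```

```text
p [0.5076 0.0835 0.1063] a 180.0 zax [ 0.016 -0.025 -1.   ] g 0.112 t 31.4 F [ 0.4 -0.1 -1.2] | twist -0.011 shift now [-16.    0.8  51.6] after twist [-16.1   0.6  51.6]
[-0.964  0.138  0.786  1.96  -0.08   1.074  1.424]
```

```bash
python3 -m inch '[[-1,-16,0,25,-0.011],[-1,0,0,17,0],[-1,0,0,6,0],[-1,0,0,0,0]]' >/dev/null
python3 - <<'E'
from h import *
go(.5245,.083,.035,180.6)
im,W=shot('side','s3.png'); c=im['color'][140:260,180:320,::-1]; cv2.imwrite('pics/s3c.png',cv2.resize(c,None,fx=5,fy=5,interpolation=cv2.INTER_CUBIC))
E
```

```text
p [0.5208 0.0821 0.0531] a -179.4 zax [ 0.009 -0.026 -1.   ] g 0.115 t 31.9 F [ 0.4 -0.4 -0.6] | twist 0.001 shift now [-3.6  1.4 18.1] after twist [-3.6  1.4 18.1]
```

View pics/s3c.png

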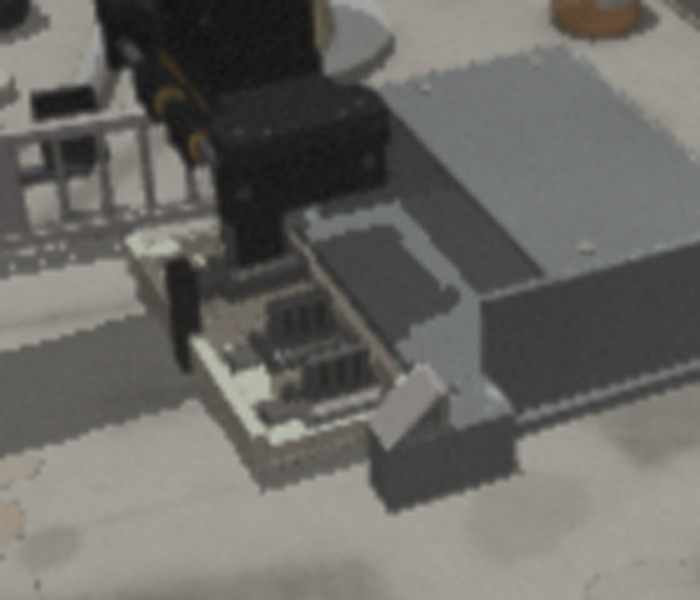

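Two cassettes lie flat in pockets 2 and 3, and the third is above pocket 1. I'll lower it.

```bash
python3 -m inch '[[-1,-3.5,1.5,6,0],[-1,0,0,5,0],[-1,0,0,0,0]]' >/dev/null
python3 -c "
from h import *
go(.5245,.083,.035,180.6)"
```

```text
p [0.5255 0.0843 0.0431] a -179.3 zax [ 0.011 -0.024 -1.   ] g 0.11 t 32.4 F [ 0.1 -0.4 -0.6] | twist 0.001 shift now [ 1.1 -1.1  8.1] after twist [ 1.1 -1.1  8.1]
```

```bash
python3 -m inch '[[-1,1,-1,5,0],[-1,0.5,0,4,0],[-1,0,0,0,0]]' >/dev/null
python3 -c "
from h import *
go(.5245,.083,.034,180.6)"
```

```text
p [0.5244 0.0831 0.0341] a -179.3 zax [ 0.012 -0.024 -1.   ] g 0.112 t 32.8 F [-1.3  0.6  0.1] | twist 0.001 shift now [-0.1 -0.1  0.1] after twist [-0.1 -0.1  0.1]
```

```bash
python3 -m inch '[[-1,0,0,1,0],[-0.5,0,0,0,0],[-0.5,0,0,0,0],[-0.5,0,0,0,0]]' >/dev/null
python3 -m inch '[[-0.5,0,0,-30,0],[-0.5,0,0,-50,0],[0,0,-30,-40,0],[0,0,-60,0,0],[0,0,-60,0,0]]' >/dev/null
python3 -m inch '[[0,-40,-20,0,0]]' >/dev/null
python3 - <<'E'
from h import *
im,W=shot('top','t6.png')
print('tray');cassettes(W,(.46,.6,-.04,.16),.034,.06)
print('bench');cassettes(W,(.4,.7,-.42,-.10))
go(.452,-.1597,.12,38.5)
im,W=shot('side','s4.png')
print('side');cassettes(W,(.4,.7,-.42,-.10)); cassettes(W,(.48,.6,-.04,.16),.034,.06)
E
```

```text
tray
blob px [226. 218.] n 60 zmax 0.0555 rect [526.8  81.7] [31.1 10.5] 0.3
   fin [0.5264 0.0812] rect [526.8  81.7] [31.1 10.5] dir(tab) [0.999 0.034] ang 1.9 ext -0.0151 0.0159
blob px [210. 238.] n 43 zmax 0.0377 rect [479.7 119. ] [ 7.1 62. ] 2.3
   fin [0.48   0.1222] rect [479.7 119. ] [ 7.1 62. ] dir(tab) [ 0.028 -1.   ] ang -88.4 ext -0.0278 0.0342
bench
blob px [325. 249.] n 254 zmax 0.039 rect [ 447.1 -164.2] [56.9 32.3] 39.0
   fin [ 0.452  -0.1597] rect [ 451.9 -159.6] [29.6 10.5] dir(tab) [-0.786 -0.618] ang -141.8 ext -0.0219 0.0351
p [ 0.5713 -0.0857  0.1618] a -178.8 zax [ 0.019 -0.028 -0.999] g 0.495 t 34.0 F [3.9 0.1 1.9] | twist 2.491 shift now [121.6 -70.3  41.6] after twist [-139.3  -17.7   41.6]
side
blob px [241. 277.] n 390 zmax 0.0391 rect [ 447.1 -164.5] [59.2 32.6] 37.2
   fin [ 0.4519 -0.1627] rect [ 452.4 -160.8] [30.8 10.3] dir(tab) [-0.796 -0.605] ang -142.8 ext -0.0247 0.0345
blob px [233. 193.] n 105 zmax 0.0548 rect [527.2  80.1] [31.3 11.1] 1.6
   fin [0.5264 0.0785] rect [527.2  80.1] [31.3 11.1] dir(tab) [1.    0.013] ang 0.8 ext -0.0149 0.0164
blob px [240. 202.] n 109 zmax 0.0548 rect [527.8  34.2] [32.1 10.5] 2.8
   fin [0.5269 0.033 ] rect [527.8  34.2] [32.1 10.5] dir(tab) [ 1.    -0.007] ang -0.4 ext -0.0153 0.017
blob px [224. 212.] n 55 zmax 0.0587 rect [482.6  12.2] [ 4.8 88.2] 0.5
   fin [0.4825 0.0213] rect [482.6  12.2] [ 4.8 88.2] dir(tab) [ 0.01 -1.  ] ang -89.4 ext -0.035 0.0533
blob px [247. 213.] n 118 zmax 0.0543 rect [526.6 -11. ] [31.3 11.7] 3.5
   fin [ 0.5259 -0.013 ] rect [526.6 -11. ] [31.3 11.7] dir(tab) [ 0.999 -0.044] ang -2.5 ext -0.0152 0.0163
```

```bash
python3 -m inch '[[0,41,-23,0,0],[0,41,-23,0,0],[0,41,-23,0,0]]' >/dev/null
python3 -m inch '[[0,0,0,0,0.187],[0,0,0,0,0.187],[0,0,0,0,0.187],[0,0,0,0,0.187],[0,0,0,0,0.187]]' >/dev/null
python3 -m inch '[[0,0,0,0,0.187],[0,0,0,0,0.187],[0,0,0,0,0.187],[0,0,0,0,0.187],[0,0,0,0,0.187]]' >/dev/null
python3 -m inch '[[0,0,0,10,0.187],[0,0,0,10,0.187],[0,0,0,10,0.187],[0,0,0,0,0.06],[0,0,0,0,0]]' >/dev/null
python3 -c "
from h import *
go(.452,-.1597,.016,38.3)
print(np.round(st()[0]['joint_positions'],3))"
```

```text
p [ 0.4377 -0.1452  0.1272] a 38.1 zax [ 0.012 -0.019 -1.   ] g 0.498 t 36.4 F [1.1 0.  0.3] | twist -0.004 shift now [  2.6  17.7 111.7] after twist [  2.5  17.7 111.7]
[-0.558 -0.064  0.795  2.059  0.069  1.112 -0.7  ]
```

```bash
python3 -m inch '[[0,3,18,30,0],[0,0,0,35,0],[0,0,0,20,0],[0,0,0,6,0],[0,0,0,0,0]]' >/dev/null
python3 -c "
from h import *
go(.452,-.1597,.016,38.3)"
```

```text
p [ 0.4541 -0.1567  0.0359] a 38.7 zax [ 0.016 -0.017 -1.   ] g 0.5 t 37.0 F [-0.2 -0.3 -0.2] | twist 0.007 shift now [-3.6  0.5 19.9] after twist [-3.6  0.6 19.9]
```

```bash
python3 -m inch '[[0,-4,0,10,0.007],[0,0,0,6,0],[0,0,0,4,0],[0,0,0,0,0]]' >/dev/null
python3 -c "
from h import *
go(.452,-.1597,.016,38.3)"
python3 -m inch '[[-1,0,0,0,0],[-1,0,0,0,0],[-1,0,0,0,0],[-1,0,0,0,0],[-1,0,0,0,0]]' 30 >/dev/null
python3 -c "
from h import *
go(.452,-.1597,.016,38.3)"
python3 -m inch '[[-1,0,0,-30,0],[-1,0,0,-50,0],[-1,0,0,-40,0],[-1,0,0,0,0]]' >/dev/null
python3 -c "
from h import *
go(.5247,.129,.14,0.6)"
```

```text
p [ 0.4527 -0.1595  0.0164] a 38.3 zax [ 0.02  -0.016 -1.   ] g 0.498 t 37.5 F [-0.4 -0.2  0.6] | twist 0.001 shift now [-0.7 -0.3  0.4] after twist [-0.7 -0.3  0.4]
p [ 0.4531 -0.1593  0.017 ] a 38.3 zax [ 0.02  -0.015 -1.   ] g 0.112 t 38.1 F [-0.9  1.6  1.7] | twist 0.001 shift now [-1.1 -0.4  1. ] after twist [-1.1 -0.4  1. ]
p [ 0.4497 -0.1574  0.1391] a 38.3 zax [ 0.018 -0.016 -1.   ] g 0.117 t 38.6 F [-0.3 -0.4 -0.8] | twist 0.658 shift now [ 236.4 -178.2   -4.3] after twist [  78.  -285.6   -4.3]
```

```bash
python3 -m inch '[[-1,43,-32,0,0],[-1,43,-32,0,0],[-1,43,-32,0,0],[-1,43,-32,0,0],[-1,43,-32,0,0]]' >/dev/null
python3 -m inch '[[-1,15,-10,0,0.16],[-1,0,0,0,0.165],[-1,0,0,0,0.165],[-1,0,0,0,0.165],[-1,0,0,0,0]]' >/dev/null
python3 -c "
from h import *
go(.5258,.129,.055,0.6)
print(np.round(st()[0]['joint_positions'],3))"
```

```text
p [0.5201 0.1252 0.1197] a -0.4 zax [ 0.001 -0.024 -1.   ] g 0.11 t 39.9 F [ 0.7  0.1 -1.4] | twist -0.018 shift now [ 5.7 -5.4 64.6] after twist [ 5.7 -5.3 64.6]
[-0.899  0.178  0.659  1.882 -0.094  1.126 -1.785]
```

```bash
python3 -m inch '[[-1,6,-5,30,-0.018],[-1,0,0,22,0],[-1,0,0,8,0],[-1,0,0,0,0]]' >/dev/null
python3 -c "
from h import *
go(.5258,.129,.034,0.6)"
```

```text
p [0.5249 0.1281 0.0554] a 1.3 zax [-0.002 -0.026 -1.   ] g 0.112 t 40.4 F [-0.6 -0.3 -0.2] | twist 0.012 shift now [ 1.  -1.5 21.3] after twist [ 0.9 -1.5 21.3]
```

```bash
python3 -m inch '[[-1,0.5,-1,9,0.012],[-1,0,0,6,0],[-1,0,0,0,0]]' >/dev/null
python3 -c "
from h import *
go(.5258,.129,.034,0.6)"
```

```text
p [0.5268 0.1293 0.0411] a 0.6 zax [ 0.001 -0.024 -1.   ] g 0.111 t 40.7 F [-0.4  0.6 -1.1] | twist 0.0 shift now [-1.   0.1  7.1] after twist [-1.   0.1  7.1]
```

```bash
python3 -m inch '[[-1,-1,0,4,0],[-1,-0.5,0,3,0],[-1,0,0,1,0],[-1,0,0,0,0]]' >/dev/null
python3 -c "
from h import *
go(.5258,.129,.034,0.6)"
python3 -m inch '[[-0.5,0,0,0,0],[-0.5,0,0,0,0],[-0.5,0,0,0,0]]' >/dev/null
python3 -m inch '[[-0.5,0,0,-30,0],[-0.5,0,0,-50,0],[-1,0,0,-40,0],[-1,-40,40,0,0],[-1,-40,40,0,0]]' >/dev/null
python3 -m inch '[[-1,-30,50,0,0],[-1,0,50,0,0],[-1,0,0,0,0]]' >/dev/null
python3 - <<'E'
from h import *
go(.45,.06,.1,0.6)
im,W=shot('top','t7.png'); x,y,z=[W[...,i] for i in range(3)]
cassettes(W,(.46,.6,-.04,.16),.034,.06)
c=im['color'][125:270,170:300,::-1]; cv2.imwrite('pics/t7c.png',cv2.resize(c,None,fx=4,fy=4,interpolation=cv2.INTER_CUBIC))
E
```

```text
p [0.5262 0.1292 0.0333] a 0.6 zax [ 0.003 -0.023 -1.   ] g 0.115 t 41.2 F [ 0.6 -0.5 -1. ] | twist 0.0 shift now [-0.4  0.3 -0.7] after twist [-0.4  0.3 -0.7]
p [ 0.4157 -0.0533  0.1626] a 0.7 zax [ 0.006 -0.021 -1.   ] g 0.005 t 42.6 F [-0.7  0.3  0.1] | twist 0.002 shift now [  35.3 -114.2   60.4] after twist [  35.1 -114.2   60.4]
blob px [208. 219.] n 65 zmax 0.0554 rect [524.6 127.6] [29.7 11.5] 0.8
   fin [0.5245 0.1264] rect [524.6 127.6] [29.7 11.5] dir(tab) [1.    0.003] ang 0.2 ext -0.0147 0.0149
blob px [226. 218.] n 57 zmax 0.0548 rect [526.   81.7] [30.  10.1] 0.7
   fin [0.5259 0.0813] rect [526.   81.7] [30.  10.1] dir(tab) [0.998 0.066] ang 3.8 ext -0.0148 0.0149
```

View pics/t7c.png

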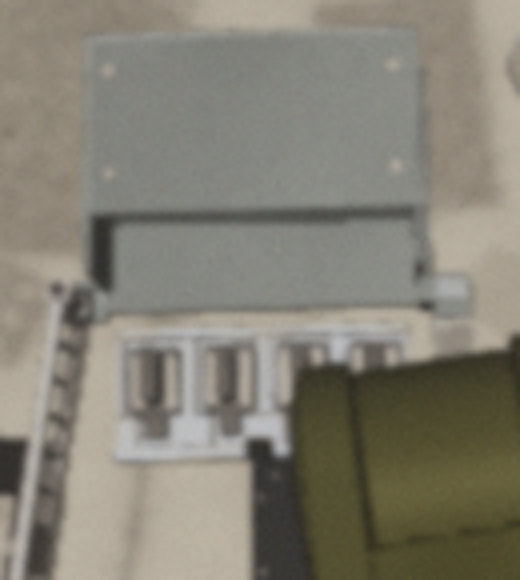

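All four cassettes sit in their pockets, tabs towards the handle. Next I'll push the tray home with closed fingers on the handle.

```bash
python3 -m inch '[[-1,8,-37,0,0],[-1,8,-37,0,0],[-1,8,-37,0,0],[-1,0,0,40,0],[-1,0,0,30,0]]' >/dev/null
python3 -m inch '[[-1,0,0,20,0],[-1,0,0,0,0]]' >/dev/null
python3 -c "
from h import *
go(.445,.059,.048,0.6)"
```

```text
p [0.439  0.0713 0.0671] a 1.5 zax [ 0.005 -0.02  -1.   ] g 0.002 t 43.5 F [-0.3 -0.3  0.6] | twist 0.016 shift now [ 5.5 12.  19.4] after twist [ 5.7 12.  19.4]
```

```bash
python3 -m inch '[[-1,2,12,10,0.016],[-1,0,0,10,0],[-1,0,0,0,0]]' >/dev/null
python3 -c "
from h import *
go(.445,.059,.048,0.6)"
python3 -m inch '[[-1,15,0,0,0],[-1,15,0,0,0],[-1,15,0,0,0],[-1,15,0,0,0],[-1,15,0,0,0]]' |sed -n 2,4p
python3 -c "
from h import *
go(.5725,.0605,.048,0.6)"
```

```text
p [0.4429 0.0593 0.0476] a 0.6 zax [ 0.008 -0.019 -1.   ] g 0.011 t 43.9 F [-0.8  0.8  0. ] | twist -0.0 shift now [ 2.1  0.3 -0.4] after twist [ 2.1  0.3 -0.4]
position: [0.5167, 0.0602, 0.048]
tool_rot: [3.124, 0.016, 0.002]
ft_force: [-1.3, -0.9, 0.9]
p [0.5167 0.0602 0.048 ] a 0.6 zax [ 0.001 -0.017 -1.   ] g 0.01 t 44.5 F [-1.3 -0.9  0.9] | twist 0.0 shift now [55.8  0.3  0.1] after twist [55.8  0.3  0.1]
```

```bash
python3 -m inch '[[-1,15,0,0,0],[-1,15,0,0,0],[-1,12,0,0,0],[-1,8,0,0,0],[-1,4,0,0,0]]' |sed -n 2,4p
python3 -c "
from h import *
go(.5725,.0605,.048,0.6)"
```

```text
position: [0.5707, 0.0609, 0.0478]
tool_rot: [3.124, 0.017, -0.013]
ft_force: [-16.2, -0.9, 13.0]
p [0.5707 0.0609 0.0478] a 0.6 zax [-0.008 -0.017 -1.   ] g 0.007 t 45.1 F [-16.2  -0.9  13. ] | twist 0.0 shift now [ 1.8  0.4 -0.2] after twist [ 1.8  0.4 -0.2]
```

```bash
python3 -m inch '[[-1,-8,0,0,0],[-1,0,0,-50,0],[-1,0,0,-50,0],[-1,-32,-40,-10,0],[-1,-32,-40,0,0]]' >/dev/null
python3 -m inch '[[-1,-25,-40,0,0],[-1,0,-20,0,-0.18],[-1,0,0,0,-0.187],[-1,0,0,0,-0.187],[-1,0,0,0,-0.187]]' >/dev/null
python3 -m inch '[[-1,0,0,0,-0.187],[-1,0,0,0,-0.187],[-1,0,0,0,-0.187],[-1,0,0,0,-0.1],[-1,0,0,0,0]]' >/dev/null
python3 - <<'E'
from h import *
go(.471,.213,.066,83)
im,W=shot('side','s5.png'); x,y,z=[W[...,i] for i in range(3)]
c=im['color'][110:270,150:350,::-1]; cv2.imwrite('pics/s5c.png',cv2.resize(c,None,fx=4,fy=3.7,interpolation=cv2.INTER_CUBIC))
g=(abs(z-.085)<.006)&(x>.36)&(x<.57)&(y>.1)&(y<.24); P=W[g]; print(g.sum(),np.polyfit(P[:,0],P[:,1],1))
im,W=shot('top'); x,y,z=[W[...,i] for i in range(3)]
h=(z>.06)&(z<.075)&(x>.56)&(x<.61)&(y>.03)&(y<.1); print('handle',h.sum(),W[h].mean(0))
h=(z>.06)&(z<.09)&(x>.35)&(x<.57)&(y>.17)&(y<.26); P=W[h]; print(len(P),P.min(0) if len(P) else '',P.max(0) if len(P) else '')
print(np.round(st()[0]['joint_positions'],2))
E
```

```text
p [0.4744 0.2104 0.1637] a 81.1 zax [ 0.013 -0.    -1.   ] g 0.006 t 47.0 F [ 0.  -0.1  0.4] | twist -0.034 shift now [ 1.9 -5.  97.6] after twist [ 2.1 -5.  97.6]
307 [-0.12993291  0.24931762]
handle 30 [0.58691928 0.06087648 0.06929982]
412 [0.36040397 0.17078895 0.06004539] [0.56997582 0.22148585 0.08923127]
[-1.02  0.07  0.57  1.88 -0.03  1.19 -0.59]
```

View pics/s5c.png

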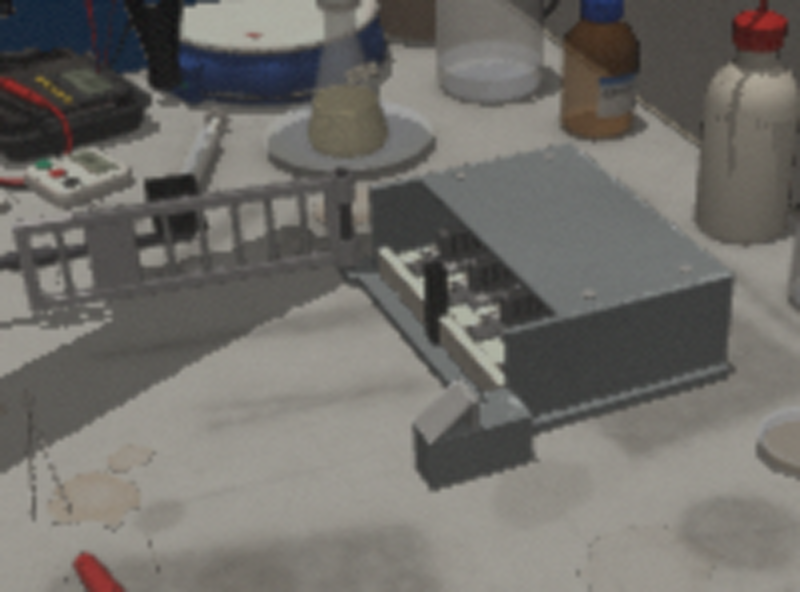

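The tray is home: the handle is back at its first position. The gate is at about 1.70 rad, the lever shows at (175,205), and the path is clear. I'll insert the fingers behind the lip.

```bash
python3 -m inch '[[-1,0,-5,40,-0.034],[-1,0,0,25,0],[-1,0,0,5,0],[-1,0,0,0,0]]' >/dev/null
python3 -c "
from h import *
go(.4715,.2115,.068,83)"
```

```text
p [0.4717 0.2121 0.0936] a 82.7 zax [ 0.016  0.002 -1.   ] g 0.005 t 47.6 F [ 0.   0.2 -0.2] | twist -0.005 shift now [-0.7 -0.6 25.6] after twist [-0.7 -0.6 25.6]
```

```bash
python3 -m inch '[[-1,-1,0,14,0],[-1,0,0,7,0],[-1,0,0,3,0],[-1,0,0,0,0]]' >/dev/null
cat >> h.py <<'E'
def gt(th,d,ang,z=.067):
    H=np.array([.5735,.174]); c,s=np.cos(th),np.sin(th)
    t=H+[-d*c-.106*s,d*s-.106*c]; go(t[0],t[1],z,ang)
E
python3 -c "
from h import *
gt(1.7,.0135,83);gt(1.36,.0135,102)"
```

```text
p [0.4734 0.2119 0.07  ] a 82.7 zax [ 0.019  0.005 -1.   ] g 0.008 t 48.1 F [ 0.  -0.7 -0. ] | twist -0.005 shift now [-11.2  -1.9   2.8] after twist [-11.2  -2.    2.8]
p [0.4734 0.2119 0.07  ] a 82.7 zax [ 0.019  0.005 -1.   ] g 0.008 t 48.1 F [ 0.  -0.7 -0. ] | twist -0.337 shift now [-47.3  -0.4   2.6] after twist [-44.6 -16.    2.6]
```

```bash
python3 -m inch '[[-1,-11,0,2,0],[-1,-18,-1,0,-0.17],[-1,-18,-1,0,-0.17],[-1,-18,-1,0,-0.17]]' |sed -n 2,4p
python3 -c "
from h import *
gt(1.19,.0135,112);gt(.85,.0135,131)"
```

```text
position: [0.4722, 0.1477, 0.0686]
tool_rot: [1.726, 2.608, 0.031]
ft_force: [1.3, 0.8, 0.0]
p [0.4722 0.1477 0.0686] a 113.0 zax [ 0.022  0.009 -1.   ] g 0.005 t 48.6 F [1.3 0.8 0. ] | twist 0.018 shift now [ 0.3 -2.2  1.5] after twist [ 0.3 -2.2  1.5]
p [0.4722 0.1477 0.0686] a 113.0 zax [ 0.022  0.009 -1.   ] g 0.005 t 48.6 F [1.3 0.8 0. ] | twist -0.314 shift now [-35.8  -1.4   1.6] after twist [-33.6 -12.4   1.6]
```

```bash
python3 -m inch '[[-1,-18,-2,0,-0.17],[-1,-18,-1,0,-0.17],[-1,-18,-1,0,-0.17],[-1,-18,-1,0,-0.17]]' |sed -n 2,4p
python3 -c "
from h import *
gt(.51,.0135,151);gt(.17,.0135,170)"
```

```text
position: [0.5111, 0.0859, 0.0695]
tool_rot: [0.723, 3.038, 0.027]
ft_force: [-0.8, 0.7, -0.3]
p [0.5111 0.0859 0.0695] a 153.2 zax [ 0.022  0.012 -1.   ] g 0.005 t 49.1 F [-0.8  0.7 -0.3] | twist 0.039 shift now [2.  1.4 2.5] after twist [2.1 1.3 2.5]
p [0.5111 0.0859 0.0695] a 153.2 zax [ 0.022  0.012 -1.   ] g 0.005 t 49.1 F [-0.8  0.7 -0.3] | twist -0.293 shift now [-34.1   1.4   3. ] after twist [-33.1  -8.5   3. ]
```

```bash
python3 -m inch '[[-1,-17,1,1,-0.15],[-1,-17,0,1,-0.15],[-1,-14,0,0,-0.1],[-1,-12,0,0,-0.05]]' |sed -n 2,4p
python3 -c "
from h import *
gt(0,.0135,180.6)"
```

```text
position: [0.5585, 0.0678, 0.0671]
tool_rot: [-0.005, -3.138, -0.022]
ft_force: [-16.3, -0.0, 12.4]
p [0.5585 0.0678 0.0671] a 179.8 zax [-0.003  0.014 -1.   ] g 0.004 t 49.6 F [-16.3  -0.   12.4] | twist -0.014 shift now [-1.5  0.2  0.1] after twist [-1.5  0.2  0.1]
```

```bash
python3 -m inch '[[-1,-4,0,0,0],[-1,-3,0,0,0],[-1,-3,0,0,0]]' |sed -n 2,4p
python3 -m inch '[[-1,4,0,0,0],[-1,4,0,0,0],[-1,0,0,-30,0],[-1,0,0,-50,0],[-1,0,0,-40,0]]' |sed -n 2,4p
python3 -m inch '[[-1,30,40,-20,0],[-1,30,50,0,0],[-1,10,50,0,0],[-1,0,50,0,0],[-1,0,30,0,0]]' |sed -n 2,4p
python3 -m inch '[[-1,0,30,0,0],[-1,0,0,0,0]]' |sed -n 2,4p
python3 - <<'E'
from h import *
im,W=shot('side','s6.png'); x,y,z=[W[...,i] for i in range(3)]
c=im['color'][110:270,190:350,::-1]; cv2.imwrite('pics/s6c.png',cv2.resize(c,None,fx=5,fy=3.7*5/4*.8,interpolation=cv2.INTER_CUBIC))
g=(abs(z-.085)<.006)&(x>.555)&(x<.59)&(y>-.03)&(y<.17); print('gate side',np.polyfit(y[g],x[g],1),g.sum())
im,W=shot('top','t8.png'); x,y,z=[W[...,i] for i in range(3)]
g=(abs(z-.085)<.004)&(x>.562)&(x<.584)&(y>-.03)&(y<.17); print('gate top',np.polyfit(y[g],x[g],1),g.sum())
l=(z>.045)&(z<.064)&(x>.535)&(x<.56)&(y>.055)&(y<.08); print('lever z',np.median(z[l]),l.sum())
b=(z>.03)&(z<.075)&(x>.555)&(x<.568)&(y<.045)&(y>-.03)
for lo in np.arange(-.03,.045,.015):
    k=b&(y>lo)&(y<lo+.015); print('bar',lo.round(3),np.percentile(z[k],90).round(4) if k.any() else '',k.sum())
E
```

```text
position: [0.558, 0.0674, 0.0661]
tool_rot: [-0.005, -3.115, -0.026]
ft_force: [-6.9, 0.8, 5.2]
position: [0.5496, 0.0623, 0.1859]
tool_rot: [-0.008, -3.109, -0.021]
ft_force: [1.9, 0.7, -0.1]
position: [0.4846, 0.2834, 0.218]
tool_rot: [-0.024, -3.123, -0.03]
ft_force: [0.2, 0.1, -0.2]
position: [0.4841, 0.3168, 0.2184]
tool_rot: [-0.017, -3.124, -0.031]
ft_force: [-0.7, -1.1, -0.1]
gate side [-0.00229574  0.57283421] 214
gate top [-0.00923065  0.57422477] 279
lever z 0.05659845664402756 100
bar -0.03 0.0578 30
bar -0.015 0.0583 26
bar 0.0 0.0564 28
bar 0.015 0.0585 29
bar 0.03 0.0561 25
```

View pics/s6c.png

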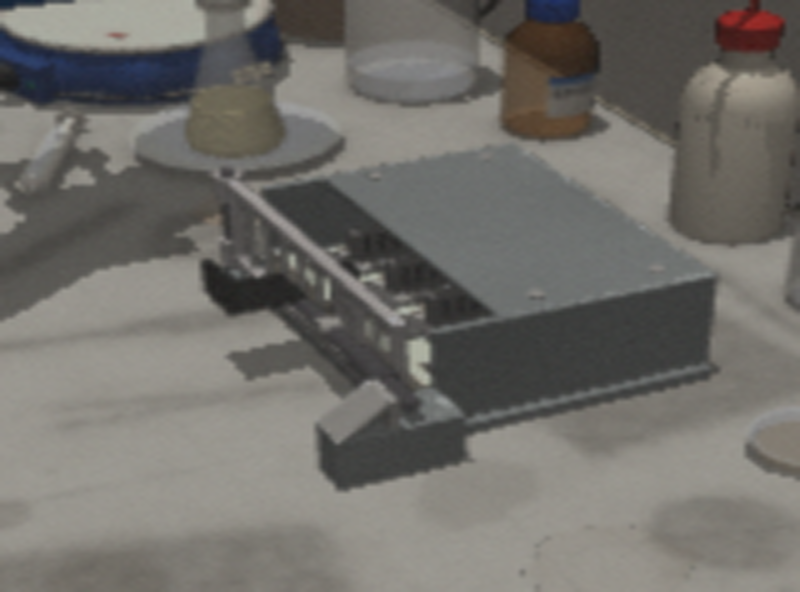

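The gate fit matches the first measurement, the lever is back at its rest height, and the bar is level behind the catch. The tray is home with the fins visible under the roof. I'll hand in.

```bash
python3 -c "
from bench import ctrl
print(ctrl.close_job(), ctrl.get_state()['time'])"
```

```text
the job is handed in; nothing more can be done
the job is handed in; nothing more can be done
```

The job is done and handed in at about 51 s of the 210 s allowed; no verdict was reported. I lifted the latch, swung the gate to about 1.70 rad and drew the tray out to its stop. All four cassettes went into the pockets with their tabs towards the handle. Then I pushed the tray home and shut the gate.

**Last checks:**
- **Cassettes:** the top camera put each fin within about 2–3 mm of its pocket centre, and the fin heights fit cassettes lying flat. I checked pockets 2 and 3 again with the side camera before the last cassette went in. After that I judged them only by eye. In y the side camera read 2–3 mm lower than the top one.
- **Tray:** the handle was back at its starting position, 0.587 m, against 0.474 m when drawn.
- **Gate:** the top camera's gate line matched its first measurement to under 0.001 rad. The side camera differed by about 0.009 rad, well inside the 0.04 rad limit.
- **Latch:** the bar lay level and the lever was at its rest height of 57 mm. The arm was clear of everything.

**Less clean:** pressing the lever to its stop gave a brief 52 N on the closed fingertips. Lowering onto the handle touched the tray at 24 N. The tool also tilted by up to 4° at times.

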